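Load and lock the cassette clamp from the storage case

TASK

Open the lid of the storage case and swing it right back, past its balance point, so that it stays open by itself, then lift all the rectangular cassettes out of the case and put them down in the trough of the cam clamp, between the sprung jaw and the fence, each lying on the trough floor; leave the round jar in the case. When all the cassettes are in, turn the clamp's knob until the high point of its cam points squarely at the sprung jaw and holds it pushed in, and only then shut the case again. Do not disturb the other things on the counter.

Things in the scene. Friction and masses are not known exactly. Their poses are not given: they have to be found in the camera images.
- case: white plastic storage case fixed to the counter, 150 (x) x 300 (y) x 45 mm high without the lid, walls and floor 6 mm; origin at the centre of its underside. Its lid is hinged along its +x rim. The cassettes and the jar start side by side in a row along the case's y, about 60 mm apart.
- lid (a joint): angle of the case's lid: 0 shut, positive as it opens, stopped at 1.85 rad (leaning back). Lid 150 x 300 x 8 mm, 0.18 kg. Free hinge: it falls shut below about 1.45 rad and falls open to the stop beyond that.
- lid_handle (a point): centre of the lid's handle: a steel cylinder 18 mm in diameter and 26 mm long lying parallel to the hinge, on a short 18 mm wide neck; 40 mm above the lid's underside and 12 mm from the lid's free edge, in the middle of its width. Pinched by its two flat ends it turns in the fingers as the lid swings. The axes turn with the lid: y along the hinge, z out of the lid's top face.
- lid_hinge (a point): point on the lid's hinge line, in the middle of the case's +x rim, 45.5 mm above the counter; its y axis is the hinge line (axes turn with the lid). In the lid's axes the handle's centre lies at x = -138, z = +40 mm from it.
- clamp: aluminium cam clamp fixed to the counter: a plate 165 (x) x 250 (y) x 12 mm thick, origin on the counter, on the plate's underside; in its x direction follow the cam with knob (axis at x = -36 mm), the sprung jaw, the trough and the fence.
- trough (a point): middle of the trough's floor (plate top, 12 mm above the counter), with the clamp's axes. The fence bounds it at +29 mm in x, its two end walls at +-105 mm in y, and the face of the open jaw at -29 mm in x (-17 mm when the cam is at its high point, which leaves a gap of 46 mm). Fence, end walls and jaw are 18 mm high above the floor. A clear place for each cassette is at y = -60, 0 and +60 mm with its long side across the trough (along x).
- jaw (a joint): travel of the sprung jaw in the clamp's +x, m: 0 fully back, 0.012 when the cam's high point bears on it. A spring (5 to 10 N) keeps it against the cam.
- cam (a joint): angle of the cam, rad: 0 when its high point points straight at the jaw (clamp's +x); positive is anticlockwise seen from above; range -0.9 to 2.7; starts between 1.4 and 2.4. The cam is an eccentric disc of 44 mm diameter, 6 mm off its axis; it stays where it is left (about 0.1 to 0.2 N m to turn).
- cam_knob (a point): grip point of the cam's knob, on the turning axis, 56 mm above the counter: a black bar 12 mm thick (y), 44 mm long (x, from -18 to +26 mm) and 34 mm high (39 to 73 mm above the counter). Its x axis points to the cam's high point, as do the longer end and the white line on top.
- cassette1_mid (a point): centre of a rectangular white cassette with a grey seam, 44 (x) x 30 (y) x 22 mm (z), 0.04 kg. Two or three cassettes are present; None if absent.
- cassette2_mid (a point): centre of a rectangular white cassette with a grey seam, 44 (x) x 30 (y) x 22 mm (z), 0.04 kg. Two or three cassettes are present; None if absent.
- cassette3_mid (a point): centre of a rectangular white cassette with a grey seam, 44 (x) x 30 (y) x 22 mm (z), 0.04 kg. Two or three cassettes are present; None if absent.
- jar: small round amber jar, 36 mm in diameter, 25 mm high, in the case; origin at the centre of its underside. It stays in the case.
- forceps: bystander: steel forceps 130 mm long, lying between case and clamp
- tape_roll: bystander: roll of tape, 64 mm in diameter, 22 mm high
- spray_bottle: bystander: bottle 150 mm high
- steel_bowl: bystander: steel bowl, 110 mm across
- cotton_jar: bystander: glass jar with steel cap, 90 mm high
- cup: bystander: cup, 85 mm high

How it is judged:
By the outcome, as a careful person would: the job done as asked, in the order asked, and still so for the second after the job is handed in, with the robot touching nothing.
Of cassette1, cassette2, cassette3 only 2 to 3 are there at a start; the rules pass over those that are not, and their reading is None.
At some moment in a run one of cassette1, cassette2, cassette3 may be knocked a few centimetres aside while the robot is not near it.
Once in a run the grip may slacken for a moment while it holds something.
It also fails if it takes over 210 s, if anything falls off the work surface, if the arm or the gripper's body presses on something with over 40 N, if the wrist force passes 120 N, or if a joint passes its speed limit or range.

ROBOT

A 6-joint arm with a two-finger parallel gripper is mounted at the origin on the work surface. World frame = base frame: x ahead of the robot, y to its left, z up, the work surface at z = 0. Lengths are in mm, angles in degrees, forces in N, time in s.
With the tool pointing down it reaches from about 350 to 850 mm from the base axis. Payload 8.1 kg.
Tool frame: the origin (TCP) lies midway between the tips of the shut fingers; the grasp point (between the pads) lies 19 mm behind it; z points along the fingers, y is the line along which they close (so a half turn about z gives the same grasp; the last joint's range is limited). The gripper opens to 85 mm and grips with 20 to 120 N. Pads are 22 mm wide; open, the fingers measure 114 mm over their backs; the gripper's body (76 mm by 85 mm) begins 54 mm behind the grasp point. The pads swing forward as they close: fully open they stand 13 mm farther back than shut.
Start: joints at [63.06, 7.471, 85.268, -0, 87.261, -4.893], TCP at [225.204, 556.137, 231.292] pointing down, gripper open.
Joint ranges: [-169.43, 169.43], [-51.17, 129.36], [1.28, 143.12], [-76.62, 256.62], [0, 156.53], [-152.29, 152.29]. Speed limits (degrees/s): [136.94, 136.94, 159.86, 180, 180, 180].

INTERFACE

Orientations are given as [roll, pitch, yaw] about the fixed x, y, z axes, in that order (R = Rz(yaw) Ry(pitch) Rx(roll)).
In Python, from bench import sense, snapshot, camera_params, hand_in, masks_of, pinpoint gives the robot as it stands.
- The arm moves only by the tool step_arm, never from a script. Its argument "targets" is a list of rows, each an object with "angular": the turn, a rotation vector about the tool's x, y, z scaled (see below), a list of three; "dp": the shift along the tool's x, y, z scaled (see below), a list of three; "fingers": the closure, from 0 (fully open) to 1 (shut). A call has exactly 8 rows; each row is the pose to reach, as a shift and turn from the pose commanded when the call began, along the tool's axes at that moment, turning the shorter way round; what a row does not reach only later rows make up. The controller multiplies each number of a shift by 0.2 m and each number of a turn by 180 degrees. A row lasts 1/8 s, in which the tool goes at most 62.5 mm and 10.7 degrees, less where a joint would pass 70% of its speed; a pose out of reach is approached as far as the arm can. A call with a number of a shift or a turn outside -1 to 1 is refused whole. A call with a gripper value outside its range is refused whole. The fingers move at their own pace and stop on an object; "newtons" is the grip in N (left out, the last holds). Time passes only in rows, so rows that repeat a pose let the fingers close, or fill a call up. It gives the time, the measured TCP pose, the force, the opening and the grip force at its end, in the units of the state.
- sense(): the state, without advancing time (a new reading comes with each control period).
- snapshot(name): name is "scene" or "top" or "wrist"; returns the picture (400x640x3 uint8, blue, green, red); there is no depth.
- camera_params(name): a dict with "vfov" (degrees; the focal length in pixels is half the picture's height over the tangent of half this angle, whatever the lens; pixels are square), "cx", "cy" (the principal point, pixels), "D" ([k1, k2, p1, p2, k3] as OpenCV has them; the pictures are not rectified), "R" (3x3) and "t" (3): a world point X has camera coordinates R X + t. Camera axes: x right, y down, z forward; pixel columns grow to the right and rows downward; lengths in mm; the calibration is good to about 2 mm. A picture is of the moment at which its call begins: read the wrist's pose just before it. camera_params takes no time and is no camera call; for the wrist camera it gives the pose at the moment of the call.
- hand_in(): hands the job in; it is judged then, once.
Trained networks look in the newest picture that a camera, given by its name, has taken for a name from the list of things; names that differ only in an ending like _2 or _b are one class to them, and where a whole thing is asked for, a point or a joint stands for the part that bears it (a point fixed in the world has none). Each returns a list of dicts, best first, with "conf" (0 to 1); they miss things now and then, are a little off and sometimes report something else, mostly with a low value. They report only what shows in the picture. A call takes as long as a camera call.
- masks_of(camera, label): "pixels" (400x640 bool, what is visible of it) and "at" ([column, row] in pixels, amid what is visible of it).
- pinpoint(camera, label): "at" ([column, row] in pixels: a listed point, or the origin of a listed thing).
The state is a dict: "time": time; "joint_pos": joint angles; "qd": joint speeds; "joint_efforts": joint torques, N m; "tool_pos": TCP position; "tcp_rot": TCP orientation; "ft_force": force on the tool from outside, world axes, zero at the start; "wrist_torque": the same for the moment, N m; "finger_gap": finger opening in mm; "grip_force": force on a finger pad.
Only numpy, scipy, OpenCV 4.12 (cv2) and the standard library are available. Lean on these libraries where they do the work, as an engineer would, in place of code of your own. Each camera call takes 0.05 s, during which the arm holds its last target. There are 200 camera calls.

## Working session

There is one attempt and no reset: what is moved stays moved. The work goes in short steps, Python scripts to look and compute and a tool call to move; the robot and the scene stay as the last step left them, time stands still between calls to the robot, and variables do not carry over. Pictures are saved under pics/ and viewed, at most 14 in all, crops included, and the job is handed in when it is done.

Besides the shell and the picture viewer there is one more tool, called after "Request:" in YAML: its name, and indented under it one key for each argument. step_arm: Moves the arm, as the interface text tells. Its arguments: {"type":"object","properties":{"targets":{"type":"array","items":{"type":"object","properties":{"angular":{"type":"array","items":{"type":"number","minimum":-1,"maximum":1}},"dp":{"type":"array","items":{"type":"number","minimum":-1,"maximum":1}},"fingers":{"type":"number"}}}},"newtons":{"type":"number"}},"required":["targets"]}

```bash
ls; mkdir -p pics; cat > h.py <<'E'
import numpy as np, cv2
from scipy.spatial.transform import Rotation as Ro
from bench import *
def K(n):
    c=camera_params(n); f=200/np.tan(np.radians(c['vfov'])/2)
    return np.array([[f,0,c['cx']],[0,f,c['cy']],[0,0,1.]]),np.array(c['D'],float),np.array(c['R']),np.array(c['t'],float)
def ray(n,uv,k=None):
    k=k or K(n); p=cv2.undistortPoints(np.array([[uv]],float),k[0],k[1])[0,0]
    return -k[2].T@k[3], k[2].T@np.array([p[0],p[1],1])
def onz(n,uv,z,k=None):
    o,d=ray(n,uv,k); return o+d*(z-o[2])/d[2]
def tri(obs):
    A=np.zeros((3,3));b=np.zeros(3)
    for o,d in obs:
        d=d/np.linalg.norm(d);P=np.eye(3)-np.outer(d,d);A+=P;b+=P@o
    x=np.linalg.solve(A,b);return x,[float(np.linalg.norm(np.cross(x-o,d/np.linalg.norm(d)))) for o,d in obs]
def proj(n,X,k=None):
    k=k or K(n); return cv2.projectPoints(np.array(X,float).reshape(-1,1,3),cv2.Rodrigues(k[2])[0],k[3],k[0],k[1])[0].reshape(-1,2)
E
python3 - <<'E'
from h import *
print(sense())
for n in("scene","top","wrist"):
    cv2.imwrite(f"pics/{n}0.png",snapshot(n)); o,d=ray(n,[320,200]); print(n,o.round(),d.round(2))
P=["lid_handle","lid_hinge","case","clamp","trough","cam_knob"]
for l in P:
    r={n:pinpoint(n,l) for n in("scene","top")}
    for n in r: print(l,n,[(np.round(q['at'],1).tolist(),round(q['conf'],2)) for q in r[n][:3]])
    if r['scene'] and r['top']: 
        x,e=tri([ray(n,r[n][0]['at']) for n in r]); print('  ',x.round(1),np.round(e,1))
E
```

```text
pics
{'time': 0.0, 'joint_pos': array([ 6.30599638e+01,  7.51692671e+00,  8.53305695e+01,  8.72320588e-04,
        8.72620027e+01, -4.89370587e+00]), 'qd': array([-0.04470132,  0.04140543, -0.05419746, -0.00833919,  0.0752395 ,
       -0.05244367]), 'joint_efforts': array([-1.27840744e-03, -5.69392884e+01, -5.00556529e+01, -4.00438466e-04,
        1.47504627e-02, -6.53979578e-05]), 'tool_pos': array([224.93756949, 555.63148842, 230.21311794]), 'tcp_rot': array([-1.79890975e+02, -1.02091429e-02,  1.57953617e+02]), 'ft_force': array([ 0.64556075, -0.50675534, -1.22300813]), 'wrist_torque': array([ 0.00293244, -0.03292468, -0.00299811]), 'grip_force': 0.0, 'finger_gap': 85.22441205623184}
scene [1544. -194.  843.] [-0.76  0.21 -0.62]
top [ 385.   63. 1288.] [ 0.19 -0.01 -0.98]
wrist [154. 584. 373.] [ 0.3  -0.11 -0.95]
lid_handle scene [([213.6, 181.5], 0.96)]
lid_handle top [([444.5, 282.9], 0.66)]
   [ 428.5 -240.7   91. ] [4.1 4.1]
lid_hinge scene [([223.5, 216.4], 0.71)]
lid_hinge top [([427.5, 229.0], 0.59)]
   [ 561.7 -221.    45.3] [3.9 3.9]
case scene [([221.6, 210.9], 0.98)]
case top [([431.9, 258.7], 0.79)]
   [ 491.4 -231.5   14.2] [2.3 2.3]
clamp scene [([353.8, 193.4], 0.92), ([224.9, 215.2], 0.35)]
clamp top [([253.8, 248.1], 0.84), ([251.7, 256.7], 0.73)]
   [511.8 218.4  -3.5] [0.4 0.4]
trough scene [([358.2, 195.5], 0.58)]
trough top [([251.6, 229.3], 0.74)]
   [556.2 220.   20.1] [2.7 2.7]
cam_knob scene [([347.9, 173.0], 0.6)]
cam_knob top [([252.3, 256.9], 0.56)]
   [482.7 209.3  65.1] [3.4 3.4]
```

```bash
python3 -c "
import cv2,numpy as np
a=[cv2.imread(f'pics/{n}0.png') for n in('scene','top')]
cv2.imwrite('pics/both0.png',cv2.resize(np.vstack(a),(480,600)))"
```

```text
(no output)
```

View pics/top0.png

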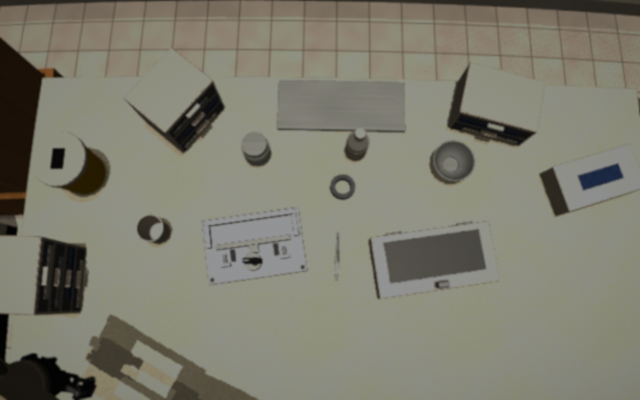

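View pics/scene0.png

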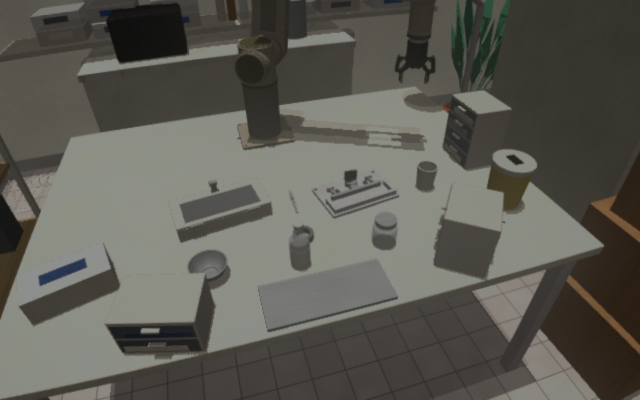

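The top view shows the clamp at about px (255,245) and the case at (433,260), with its handle at (443,284). Both are turned roughly +8°. The scene view agrees. I'll move over the clamp with the wrist camera first, then over the case.

```bash
cat >> h.py <<'E'
import json,os
def Rd(yaw,tilt=0): return Ro.from_euler('xyz',[180,0,yaw],degrees=True)
def cmd():
    c=json.load(open('cmd.json')); return np.array(c[0]),Ro.from_rotvec(c[1])
def setcmd(p,R): json.dump([list(map(float,p)),R.as_rotvec().tolist()],open('cmd.json','w'))
def plan(wps,save=True,grip=None):
    """wps: list of (row_no(1..8), pos, yaw, fingers|None); linear interpolation; last held"""
    p0,R0=cmd(); rows=[];prev=(0,np.zeros(3),np.zeros(3));W=[]
    for w in wps:
        dp=R0.inv().apply(np.array(w[1],float)-p0)/200; R=Rd(w[2]) if np.isscalar(w[2]) else w[2]
        rv=(R0.inv()*R).as_rotvec(degrees=True)/180; W.append((w[0],dp,rv,w[3]))
    for i in range(1,9):
        a=prev
        for w in W:
            if w[0]>=i: break
            a=w
        if i>W[-1][0]: w=W[-1]; f=1
        else: f=(i-a[0])/(w[0]-a[0])
        d=(a[1]+(w[1]-a[1])*f).round(3); r=(a[2]+(w[2]-a[2])*f).round(3)
        row={"angular":(r+0).tolist(),"dp":(d+0).tolist()}
        if w[3] is not None: row["fingers"]=w[3]
        rows.append(row)
    print(json.dumps(rows).replace('-0.0,','0,').replace('-0.0]','0]'))
    if save: setcmd(p0+R0.apply(d*200),R0*Ro.from_rotvec(r*180,degrees=True))
def st():
    s=sense(); print('t',round(s['time'],2),'tcp',s['tool_pos'].round(1),s['tcp_rot'].round(1),'F',s['ft_force'].round(1),'gap',round(s['finger_gap'],1),'grip',round(s['grip_force'],1),'q',s['joint_pos'].round(0))
def seek(n,labels,f=pinpoint):
    for l in labels: 
        r=f(n,l); print(l,[(np.round(q['at'],1).tolist(),round(q['conf'],2)) for q in r[:5]])
E
python3 - <<'E'
from h import *
setcmd([225.204,556.137,231.292],Rd(157.953))
plan([(8,[480,205,290],188,0)])
print(K('wrist')[0])
E
```

```text
[{"angular": [0.0, 0.0, -0.021], "dp": [-0.23, -0.144, -0.037], "fingers": 0}, {"angular": [0.0, 0.0, -0.042], "dp": [-0.46, -0.287, -0.073], "fingers": 0}, {"angular": [0.0, 0.0, -0.063], "dp": [-0.69, -0.431, -0.11], "fingers": 0}, {"angular": [0.0, 0.0, -0.083], "dp": [-0.92, -0.575, -0.147], "fingers": 0}, {"angular": [0.0, 0.0, -0.104], "dp": [-1.15, -0.718, -0.183], "fingers": 0}, {"angular": [0.0, 0.0, -0.125], "dp": [-1.38, -0.862, -0.22], "fingers": 0}, {"angular": [0.0, 0.0, -0.146], "dp": [-1.61, -1.005, -0.257], "fingers": 0}, {"angular": [0.0, 0.0, -0.167], "dp": [-1.84, -1.149, -0.294], "fingers": 0}]
[[338.98559645   0.         314.51458648]
 [  0.         338.98559645 192.55951595]
 [  0.           0.           1.        ]]
```

Request:
step_arm:
  targets:
    - {"angular":[0,0,-0.021],"dp":[-0.12,-0.072,-0.02],"fingers":0}
    - {"angular":[0,0,-0.042],"dp":[-0.24,-0.144,-0.04],"fingers":0}
    - {"angular":[0,0,-0.063],"dp":[-0.36,-0.216,-0.06],"fingers":0}
    - {"angular":[0,0,-0.083],"dp":[-0.48,-0.288,-0.08],"fingers":0}
    - {"angular":[0,0,-0.104],"dp":[-0.6,-0.36,-0.1],"fingers":0}
    - {"angular":[0,0,-0.125],"dp":[-0.72,-0.432,-0.12],"fingers":0}
    - {"angular":[0,0,-0.146],"dp":[-0.84,-0.504,-0.14],"fingers":0}
    - {"angular":[0,0,-0.167],"dp":[-0.96,-0.576,-0.16],"fingers":0}

```text
time: 1.75
tool_pos: [360.4, 376.5, 263.6]
tcp_rot: [180.0, 0.0, -171.9]
ft_force: [0.2, 0.1, -0.4]
finger_gap: 85.2
grip_force: 0.0
```

```bash
python3 - <<'E'
from h import *
R0=Rd(157.953)
setcmd(np.array([225.204,556.137,231.292])+R0.apply([-192,-115.2,-32]),R0*Ro.from_rotvec([0,0,-0.167*180],degrees=True))
print(cmd()[0]); st()
plan([(6,[480,205,290],188,0)])
E
```

```text
[359.92195713 377.29038408 263.292     ]
t 1.75 tcp [360.4 376.5 263.6] [ 180.     0.  -171.9] F [ 0.2  0.1 -0.4] gap 85.2 grip 0.0 q [ 41.  -5.  95.  -0.  90. -58.]
[{"angular": [0.0, 0.0, 0.0], "dp": [-0.079, -0.156, -0.022], "fingers": 0}, {"angular": [0.0, 0.0, 0.0], "dp": [-0.158, -0.312, -0.045], "fingers": 0}, {"angular": [0.0, 0.0, 0.0], "dp": [-0.237, -0.468, -0.067], "fingers": 0}, {"angular": [0.0, 0.0, 0.0], "dp": [-0.316, -0.624, -0.089], "fingers": 0}, {"angular": [0.0, 0.0, 0.0], "dp": [-0.395, -0.781, -0.111], "fingers": 0}, {"angular": [0.0, 0.0, 0.0], "dp": [-0.474, -0.937, -0.134], "fingers": 0}, {"angular": [0.0, 0.0, 0.0], "dp": [-0.474, -0.937, -0.134], "fingers": 0}, {"angular": [0.0, 0.0, 0.0], "dp": [-0.474, -0.937, -0.134], "fingers": 0}]
```

Request:
step_arm:
  targets:
    - {"angular":[0,0,0],"dp":[-0.079,-0.156,-0.022],"fingers":0}
    - {"angular":[0,0,0],"dp":[-0.158,-0.312,-0.045],"fingers":0}
    - {"angular":[0,0,0],"dp":[-0.237,-0.468,-0.067],"fingers":0}
    - {"angular":[0,0,0],"dp":[-0.316,-0.624,-0.089],"fingers":0}
    - {"angular":[0,0,0],"dp":[-0.395,-0.781,-0.111],"fingers":0}
    - {"angular":[0,0,0],"dp":[-0.474,-0.937,-0.134],"fingers":0}
    - {"angular":[0,0,0],"dp":[-0.474,-0.937,-0.134],"fingers":0}
    - {"angular":[0,0,0],"dp":[-0.474,-0.937,-0.134],"fingers":0}

```text
time: 2.75
tool_pos: [479.7, 205.2, 290.0]
tcp_rot: [180.0, -0.0, -172.0]
ft_force: [0.1, 1.3, 0.5]
finger_gap: 85.3
grip_force: 0.0
```

```bash
python3 - <<'E'
from h import *
st(); k=K('wrist'); im=snapshot('wrist'); cv2.imwrite('pics/w1.png',im)
np.savez('k1.npz',*k)
for l,z in(("trough",12),("clamp",0),("cam_knob",56)):
    for q in pinpoint('wrist',l)[:2]: print(l,np.round(q['at'],1),round(q['conf'],2),onz('wrist',q['at'],z,k).round(1))
plan([(8,[495,20,290],188,0)])
E
```

```text
t 2.75 tcp [479.7 205.2 290. ] [ 180.   -0. -172.] F [0.1 1.3 0.5] gap 85.3 grip 0.0 q [ 18.  -6.  93.   0.  93. -80.]
trough [318.3 207.8] 0.95 [554.2 220.7  12. ]
clamp [320.4 174.7] 0.77 [512.3 217.6   0. ]
cam_knob [322.9 160. ] 0.9 [480.9 214.9  56. ]
cam_knob [493.7 221.8] 0.71 [527. 432.  56.]
[{"angular": [0.0, 0.0, 0.0], "dp": [0.007, -0.116, 0.0], "fingers": 0}, {"angular": [0.0, 0.0, 0.0], "dp": [0.014, -0.232, 0.0], "fingers": 0}, {"angular": [0.0, 0.0, 0.0], "dp": [0.02, -0.347, 0.0], "fingers": 0}, {"angular": [0.0, 0.0, 0.0], "dp": [0.027, -0.463, 0.0], "fingers": 0}, {"angular": [0.0, 0.0, 0.0], "dp": [0.034, -0.579, 0.0], "fingers": 0}, {"angular": [0.0, 0.0, 0.0], "dp": [0.041, -0.695, 0.0], "fingers": 0}, {"angular": [0.0, 0.0, 0.0], "dp": [0.047, -0.81, 0.0], "fingers": 0}, {"angular": [0.0, 0.0, 0.0], "dp": [0.054, -0.926, 0.0], "fingers": 0}]
```

View pics/w1.png

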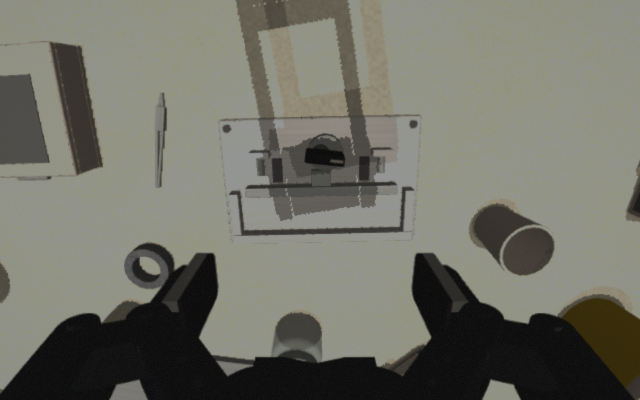

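The wrist view shows the clamp square in the picture: plate corners at (222,117) and (420,115), black knob at (324,157), trough at (318,208). The knob's white mark is near (337,161). On to the case.

Request:
step_arm:
  targets:
    - {"angular":[0,0,0],"dp":[0.007,-0.116,0],"fingers":0}
    - {"angular":[0,0,0],"dp":[0.014,-0.232,0],"fingers":0}
    - {"angular":[0,0,0],"dp":[0.02,-0.347,0],"fingers":0}
    - {"angular":[0,0,0],"dp":[0.027,-0.463,0],"fingers":0}
    - {"angular":[0,0,0],"dp":[0.034,-0.579,0],"fingers":0}
    - {"angular":[0,0,0],"dp":[0.041,-0.695,0],"fingers":0}
    - {"angular":[0,0,0],"dp":[0.047,-0.81,0],"fingers":0}
    - {"angular":[0,0,0],"dp":[0.054,-0.926,0],"fingers":0}

```text
time: 3.95
tool_pos: [494.9, 20.0, 290.1]
tcp_rot: [180.0, 0.0, -171.9]
ft_force: [-0.1, 0.6, 0.4]
finger_gap: 85.8
grip_force: 0.0
```

```bash
python3 - <<'E'
from h import *
k=np.load('k1.npz');k=[k[f] for f in k.files]
a=onz('wrist',[227,128],12,k);b=onz('wrist',[413,124],12,k);print(a,b,np.degrees(np.arctan2(-(b-a)[0],(b-a)[1])))
for p in ([222,117],[420,115],[413,242],[231,243]): print(onz('wrist',p,12,k).round(1))
plan([(6,[450,-175,260],188,0)])
E
```

```text
[466.37928967  94.29833646  12.        ] [429.60217739 320.5763401   12.        ] 9.231597484061153
[453.8  87.3  12. ]
[417.7 326.7  12. ]
[585.6 356.4  12. ]
[621.6 109.6  12. ]
[{"angular": [0.0, 0.0, 0.0], "dp": [0.06, -0.156, 0.025], "fingers": 0}, {"angular": [0.0, 0.0, 0.0], "dp": [0.12, -0.311, 0.05], "fingers": 0}, {"angular": [0.0, 0.0, 0.0], "dp": [0.179, -0.467, 0.075], "fingers": 0}, {"angular": [0.0, 0.0, 0.0], "dp": [0.239, -0.623, 0.1], "fingers": 0}, {"angular": [0.0, 0.0, 0.0], "dp": [0.299, -0.779, 0.125], "fingers": 0}, {"angular": [0.0, 0.0, 0.0], "dp": [0.359, -0.934, 0.15], "fingers": 0}, {"angular": [0.0, 0.0, 0.0], "dp": [0.359, -0.934, 0.15], "fingers": 0}, {"angular": [0.0, 0.0, 0.0], "dp": [0.359, -0.934, 0.15], "fingers": 0}]
```

Request:
step_arm:
  targets:
    - {"angular":[0,0,0],"dp":[0.06,-0.156,0.025],"fingers":0}
    - {"angular":[0,0,0],"dp":[0.12,-0.311,0.05],"fingers":0}
    - {"angular":[0,0,0],"dp":[0.179,-0.467,0.075],"fingers":0}
    - {"angular":[0,0,0],"dp":[0.239,-0.623,0.1],"fingers":0}
    - {"angular":[0,0,0],"dp":[0.299,-0.779,0.125],"fingers":0}
    - {"angular":[0,0,0],"dp":[0.359,-0.934,0.15],"fingers":0}
    - {"angular":[0,0,0],"dp":[0.359,-0.934,0.15],"fingers":0}
    - {"angular":[0,0,0],"dp":[0.359,-0.934,0.15],"fingers":0}

```text
time: 4.95
tool_pos: [450.2, -174.2, 260.2]
tcp_rot: [180.0, 0.0, -172.0]
ft_force: [-0.5, -0.4, -1.0]
finger_gap: 85.6
grip_force: 0.0
```

```bash
python3 - <<'E'
from h import *
st(); k=K('wrist'); im=snapshot('wrist'); cv2.imwrite('pics/w2.png',im)
np.savez('k2.npz',*k)
for l,z in(("lid_handle",85.5),("lid_hinge",45.5),("case",0)):
    for q in pinpoint('wrist',l)[:2]: print(l,np.round(q['at'],1),round(q['conf'],2),onz('wrist',q['at'],z,k).round(1))
E
```

```text
t 4.95 tcp [ 450.2 -174.2  260.2] [ 180.    0. -172.] F [-0.5 -0.4 -1. ] gap 85.6 grip 0.0 q [ -27.  -12.  101.    0.   91. -125.]
lid_handle [246.3 134.2] 0.82 [ 424.9 -242.3   85.5]
lid_hinge [260.5 251.5] 0.93 [ 565.5 -222.    45.5]
lid_hinge [595.2 241.6] 0.7 [499.2 175.9  45.5]
case [263.9 179.6] 0.81 [ 491.3 -231.4    0. ]
```

View pics/w2.png

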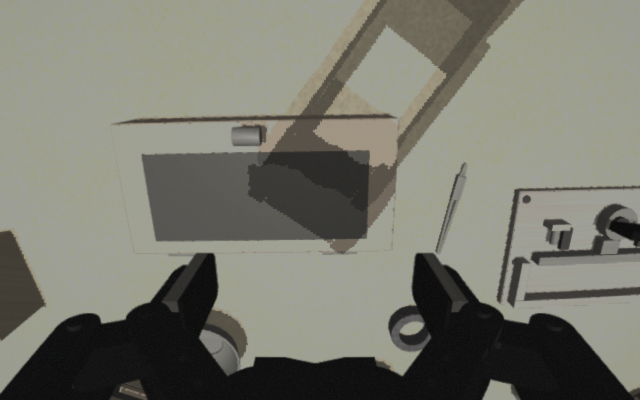

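```bash
python3 - <<'E'
from h import *
k=np.load('k2.npz');k=[k[f] for f in k.files]
c=[onz('wrist',p,53.5,k) for p in([113,125],[397,118],[392,250],[133,252])]
for p in c: print(p.round(1))
print([np.degrees(np.arctan2(-(b-a)[0],(b-a)[1])).round(2) for a,b in((c[0],c[1]),(c[3],c[2]))],[np.linalg.norm(c[i]-c[(i+1)%4]).round(1) for i in range(4)])
print('centre',np.mean(c,0))
print(onz('wrist',[247,135],85.5,k))
plan([(6,[425.5,-242,150],188,0.45)])
E
```

```text
[ 439.  -387.1   53.5]
[392.2 -97.9  53.5]
[538.5 -72.2  53.5]
[ 583.8 -368.8   53.5]
[np.float64(9.18), np.float64(8.69)] [np.float64(292.9), np.float64(148.5), np.float64(300.1), np.float64(146.0)]
centre [ 488.35512665 -231.4864304    53.5       ]
[ 425.5764038  -241.55245074   85.5       ]
[{"angular": [0.0, 0.0, 0.0], "dp": [0.028, -0.052, 0.092], "fingers": 0.45}, {"angular": [0.0, 0.0, 0.0], "dp": [0.056, -0.105, 0.183], "fingers": 0.45}, {"angular": [0.0, 0.0, 0.0], "dp": [0.084, -0.157, 0.275], "fingers": 0.45}, {"angular": [0.0, 0.0, 0.0], "dp": [0.112, -0.21, 0.367], "fingers": 0.45}, {"angular": [0.0, 0.0, 0.0], "dp": [0.14, -0.262, 0.459], "fingers": 0.45}, {"angular": [0.0, 0.0, 0.0], "dp": [0.168, -0.315, 0.55], "fingers": 0.45}, {"angular": [0.0, 0.0, 0.0], "dp": [0.168, -0.315, 0.55], "fingers": 0.45}, {"angular": [0.0, 0.0, 0.0], "dp": [0.168, -0.315, 0.55], "fingers": 0.45}]
```

The picture has the handle at (247,135) and the lid corners at (113,125) and (392,250). That puts the case centre near (489,-231.5) at yaw about 8.8°, and the handle where the geometry predicts.

Request:
step_arm:
  targets:
    - {"angular":[0,0,0],"dp":[0.028,-0.052,0.092],"fingers":0.45}
    - {"angular":[0,0,0],"dp":[0.056,-0.105,0.183],"fingers":0.45}
    - {"angular":[0,0,0],"dp":[0.084,-0.157,0.275],"fingers":0.45}
    - {"angular":[0,0,0],"dp":[0.112,-0.21,0.367],"fingers":0.45}
    - {"angular":[0,0,0],"dp":[0.14,-0.262,0.459],"fingers":0.45}
    - {"angular":[0,0,0],"dp":[0.168,-0.315,0.55],"fingers":0.45}
    - {"angular":[0,0,0],"dp":[0.168,-0.315,0.55],"fingers":0.45}
    - {"angular":[0,0,0],"dp":[0.168,-0.315,0.55],"fingers":0.45}

```text
time: 6.15
tool_pos: [425.8, -242.1, 150.5]
tcp_rot: [-180.0, 0.0, -172.0]
ft_force: [0.5, 0.3, 0.9]
finger_gap: 46.9
grip_force: 0.0
```

```bash
python3 - <<'E'
from h import *
st(); k=K('wrist'); im=snapshot('wrist'); cv2.imwrite('pics/w3.png',im)
for q in pinpoint('wrist','lid_handle')[:2]: print(np.round(q['at'],1),round(q['conf'],2),onz('wrist',q['at'],85.5,k).round(1))
for q in masks_of('wrist','lid_handle')[:1]: print(np.round(q['at'],1),round(q['conf'],2),q['pixels'].sum())
print(proj('wrist',[425.5,-241.5,85.5],k))
plan([(5,[426,-241.5,67],188.7,0.45),(6,[426,-241.5,67],188.7,1)])
E
```

```text
t 6.15 tcp [ 425.8 -242.1  150.5] [-180.    0. -172.] F [0.5 0.3 0.9] gap 46.9 grip 0.0 q [ -36.   -7.  108.    0.   79. -134.]
[314.3 208.4] 0.6 [ 424.9 -242.7   85.5]
[317.9 237.5] 0.62 46592
[[315.96879063 209.4415226 ]]
[{"angular": [0.0, 0.0, -0.001], "dp": [-0.001, 0.0, 0.083], "fingers": 0.45}, {"angular": [0.0, 0.0, -0.002], "dp": [-0.001, 0.001, 0.166], "fingers": 0.45}, {"angular": [0.0, 0.0, -0.002], "dp": [-0.002, 0.001, 0.249], "fingers": 0.45}, {"angular": [0.0, 0.0, -0.003], "dp": [-0.002, 0.002, 0.332], "fingers": 0.45}, {"angular": [0.0, 0.0, -0.004], "dp": [-0.003, 0.002, 0.415], "fingers": 0.45}, {"angular": [0.0, 0.0, -0.004], "dp": [-0.003, 0.002, 0.415], "fingers": 1}, {"angular": [0.0, 0.0, -0.004], "dp": [-0.003, 0.002, 0.415], "fingers": 1}, {"angular": [0.0, 0.0, -0.004], "dp": [-0.003, 0.002, 0.415], "fingers": 1}]
```

Request:
step_arm:
  newtons: 40
  targets:
    - {"angular":[0,0,-0.001],"dp":[-0.001,0,0.083],"fingers":0.45}
    - {"angular":[0,0,-0.002],"dp":[-0.001,0.001,0.166],"fingers":0.45}
    - {"angular":[0,0,-0.002],"dp":[-0.002,0.001,0.249],"fingers":0.45}
    - {"angular":[0,0,-0.003],"dp":[-0.002,0.002,0.332],"fingers":0.45}
    - {"angular":[0,0,-0.004],"dp":[-0.003,0.002,0.415],"fingers":0.45}
    - {"angular":[0,0,-0.004],"dp":[-0.003,0.002,0.415],"fingers":1}
    - {"angular":[0,0,-0.004],"dp":[-0.003,0.002,0.415],"fingers":1}
    - {"angular":[0,0,-0.004],"dp":[-0.003,0.002,0.415],"fingers":1}

```text
time: 7.3
tool_pos: [425.7, -241.9, 67.3]
tcp_rot: [-180.0, -0.0, -171.3]
ft_force: [-3.4, -1.9, -1.7]
finger_gap: 25.0
grip_force: 41.3
```

```bash
cat >> h.py <<'E'
HY=8.7
def arc(th,th0=0.,off=(0,0,0)):
    # displacement of handle between lid angles th0 -> th (rad), world
    def pos(t):
        x,z=-138,40; c,s=np.cos(t),np.sin(t)   # opening: free edge (-x) rises: rot about +y by +t
        lx=x*c+z*s; lz=-x*s+z*c
        return np.array([lx*np.cos(np.radians(HY)),lx*np.sin(np.radians(HY)),lz])
    return pos(th)-pos(th0)
def planarc(p0,ths,yaw=188.7,th0=0.,f=1,save=True):
    plan([(i+1,np.array(p0)+arc(t,th0),yaw,f) for i,t in enumerate(ths)],save)
E
python3 - <<'E'
from h import *
st(); p,_=cmd(); print(p); json.dump(p.tolist(),open('lid0.json','w'))
print(arc(1.8))
planarc(p,np.array([.04,.1,.18,.28,.4,.52,.64,.76]))
E
```

```text
t 7.3 tcp [ 425.7 -241.9   67.3] [-180.    -0.  -171.3] F [-3.4 -1.9 -1.7] gap 25.0 grip 41.3 q [ -36.   -1.  112.   -0.   69. -134.]
[ 426.03045909 -241.53617157   67.092     ]
[205.91098124  31.50880783  85.30288927]
[{"angular": [0.0, 0.0, 0.0], "dp": [-0.009, 0.0, -0.027], "fingers": 1}, {"angular": [0.0, 0.0, 0.0], "dp": [-0.023, 0.0, -0.068], "fingers": 1}, {"angular": [0.0, 0.0, 0.0], "dp": [-0.047, 0.0, -0.12], "fingers": 1}, {"angular": [0.0, 0.0, 0.0], "dp": [-0.082, 0.0, -0.183], "fingers": 1}, {"angular": [0.0, 0.0, 0.0], "dp": [-0.132, 0.0, -0.253], "fingers": 1}, {"angular": [0.0, 0.0, 0.0], "dp": [-0.191, 0.0, -0.316], "fingers": 1}, {"angular": [0.0, 0.0, 0.0], "dp": [-0.256, 0.0, -0.372], "fingers": 1}, {"angular": [0.0, 0.0, 0.0], "dp": [-0.328, 0.0, -0.42], "fingers": 1}]
```

Request:
step_arm:
  targets:
    - {"angular":[0,0,0],"dp":[-0.009,0,-0.027],"fingers":1}
    - {"angular":[0,0,0],"dp":[-0.023,0,-0.068],"fingers":1}
    - {"angular":[0,0,0],"dp":[-0.047,0,-0.12],"fingers":1}
    - {"angular":[0,0,0],"dp":[-0.082,0,-0.183],"fingers":1}
    - {"angular":[0,0,0],"dp":[-0.132,0,-0.253],"fingers":1}
    - {"angular":[0,0,0],"dp":[-0.191,0,-0.316],"fingers":1}
    - {"angular":[0,0,0],"dp":[-0.256,0,-0.372],"fingers":1}
    - {"angular":[0,0,0],"dp":[-0.328,0,-0.42],"fingers":1}

```text
time: 8.3
tool_pos: [491.6, -231.5, 152.0]
tcp_rot: [-180.0, -0.0, -171.3]
ft_force: [1.3, -5.6, -7.1]
finger_gap: 25.4
grip_force: 39.6
```

```bash
python3 - <<'E'
from h import *
st(); p=json.load(open('lid0.json'))
planarc(p,np.array([.88,1.02,1.16,1.3,1.44,1.58,1.7,1.8]))
E
```

```text
t 8.3 tcp [ 491.6 -231.5  152. ] [-180.    -0.  -171.3] F [ 1.3 -5.6 -7.1] gap 25.4 grip 39.6 q [ -31.    2.  100.   -0.   79. -129.]
[{"angular": [0.0, 0.0, 0.0], "dp": [-0.077, 0.0, -0.039], "fingers": 1}, {"angular": [0.0, 0.0, 0.0], "dp": [-0.171, 0.0, -0.073], "fingers": 1}, {"angular": [0.0, 0.0, 0.0], "dp": [-0.27, 0.0, -0.092], "fingers": 1}, {"angular": [0.0, 0.0, 0.0], "dp": [-0.37, 0.0, -0.098], "fingers": 1}, {"angular": [0.0, 0.0, 0.0], "dp": [-0.47, 0.0, -0.09], "fingers": 1}, {"angular": [0.0, 0.0, 0.0], "dp": [-0.568, -0.001, -0.068], "fingers": 1}, {"angular": [0.0, 0.0, 0.0], "dp": [-0.649, -0.001, -0.038], "fingers": 1}, {"angular": [0.0, 0.0, 0.0], "dp": [-0.714, -0.001, -0.007], "fingers": 1}]
```

Request:
step_arm:
  targets:
    - {"angular":[0,0,0],"dp":[-0.077,0,-0.039],"fingers":1}
    - {"angular":[0,0,0],"dp":[-0.171,0,-0.073],"fingers":1}
    - {"angular":[0,0,0],"dp":[-0.27,0,-0.092],"fingers":1}
    - {"angular":[0,0,0],"dp":[-0.37,0,-0.098],"fingers":1}
    - {"angular":[0,0,0],"dp":[-0.47,0,-0.09],"fingers":1}
    - {"angular":[0,0,0],"dp":[-0.568,-0.001,-0.068],"fingers":1}
    - {"angular":[0,0,0],"dp":[-0.649,-0.001,-0.038],"fingers":1}
    - {"angular":[0,0,0],"dp":[-0.714,-0.001,-0.007],"fingers":1}

```text
time: 9.3
tool_pos: [633.8, -209.2, 153.8]
tcp_rot: [180.0, 0.1, -171.2]
ft_force: [-0.6, 1.9, 3.8]
finger_gap: 25.1
grip_force: 41.7
```

```bash
python3 - <<'E'
from h import *
st(); p,_=cmd(); print(p)
plan([(1,p,188.7,1),(3,p,188.7,0.4),(8,p+[0,0,130],188.7,0.4)])
E
```

```text
t 9.3 tcp [ 633.8 -209.2  153.8] [ 1.800e+02  1.000e-01 -1.712e+02] F [-0.6  1.9  3.8] gap 25.1 grip 41.7 q [ -23.   20.   79.    0.   81. -121.]
[ 632.04476115 -210.09245447  152.492     ]
[{"angular": [0.0, 0.0, 0.0], "dp": [0.0, 0.0, 0.0], "fingers": 1}, {"angular": [0.0, 0.0, 0.0], "dp": [0.0, 0.0, 0.0], "fingers": 0.4}, {"angular": [0.0, 0.0, 0.0], "dp": [0.0, 0.0, 0.0], "fingers": 0.4}, {"angular": [0.0, 0.0, 0.0], "dp": [0.0, 0.0, -0.13], "fingers": 0.4}, {"angular": [0.0, 0.0, 0.0], "dp": [0.0, 0.0, -0.26], "fingers": 0.4}, {"angular": [0.0, 0.0, 0.0], "dp": [0.0, 0.0, -0.39], "fingers": 0.4}, {"angular": [0.0, 0.0, 0.0], "dp": [0.0, 0.0, -0.52], "fingers": 0.4}, {"angular": [0.0, 0.0, 0.0], "dp": [0.0, 0.0, -0.65], "fingers": 0.4}]
```

Request:
step_arm:
  targets:
    - {"angular":[0,0,0],"dp":[0,0,0],"fingers":0.4}
    - {"angular":[0,0,0],"dp":[0,0,0],"fingers":0.4}
    - {"angular":[0,0,0],"dp":[0,0,0],"fingers":0.4}
    - {"angular":[0,0,0],"dp":[0,0,-0.13],"fingers":0.4}
    - {"angular":[0,0,0],"dp":[0,0,-0.26],"fingers":0.4}
    - {"angular":[0,0,0],"dp":[0,0,-0.39],"fingers":0.4}
    - {"angular":[0,0,0],"dp":[0,0,-0.52],"fingers":0.4}
    - {"angular":[0,0,0],"dp":[0,0,-0.65],"fingers":0.4}

```text
time: 10.3
tool_pos: [631.6, -210.3, 283.7]
tcp_rot: [-180.0, 0.0, -171.3]
ft_force: [0.1, -1.7, -0.2]
finger_gap: 51.5
grip_force: 0.0
```

```bash
python3 - <<'E'
from h import *
st(); plan([(7,[450,-232,280],188.7,0.45)])
E
```

```text
t 10.3 tcp [ 631.6 -210.3  283.7] [-180.     0.  -171.3] F [ 0.1 -1.7 -0.2] gap 51.5 grip 0.0 q [ -23.   17.   69.    0.   94. -122.]
[{"angular": [0.0, 0.0, 0.0], "dp": [0.131, 0.004, 0.002], "fingers": 0.45}, {"angular": [0.0, 0.0, 0.0], "dp": [0.262, 0.009, 0.004], "fingers": 0.45}, {"angular": [0.0, 0.0, 0.0], "dp": [0.393, 0.013, 0.005], "fingers": 0.45}, {"angular": [0.0, 0.0, 0.0], "dp": [0.524, 0.017, 0.007], "fingers": 0.45}, {"angular": [0.0, 0.0, 0.0], "dp": [0.655, 0.021, 0.009], "fingers": 0.45}, {"angular": [0.0, 0.0, 0.0], "dp": [0.785, 0.026, 0.011], "fingers": 0.45}, {"angular": [0.0, 0.0, 0.0], "dp": [0.916, 0.03, 0.012], "fingers": 0.45}, {"angular": [0.0, 0.0, 0.0], "dp": [0.916, 0.03, 0.012], "fingers": 0.45}]
```

Request:
step_arm:
  targets:
    - {"angular":[0,0,0],"dp":[0.131,0.004,0.002],"fingers":0.45}
    - {"angular":[0,0,0],"dp":[0.262,0.009,0.004],"fingers":0.45}
    - {"angular":[0,0,0],"dp":[0.393,0.013,0.005],"fingers":0.45}
    - {"angular":[0,0,0],"dp":[0.524,0.017,0.007],"fingers":0.45}
    - {"angular":[0,0,0],"dp":[0.655,0.021,0.009],"fingers":0.45}
    - {"angular":[0,0,0],"dp":[0.785,0.026,0.011],"fingers":0.45}
    - {"angular":[0,0,0],"dp":[0.916,0.03,0.012],"fingers":0.45}
    - {"angular":[0,0,0],"dp":[0.916,0.03,0.012],"fingers":0.45}

```text
time: 11.3
tool_pos: [448.8, -232.4, 280.7]
tcp_rot: [-180.0, 0.0, -171.4]
ft_force: [0.1, -0.4, 0.7]
finger_gap: 47.2
grip_force: 0.0
```

```bash
cat >> h.py <<'E'
CC=np.array([489,-231.5]);
def loc(p,c=CC,yaw=8.7):
    d=np.array(p)[:2]-c;a=np.radians(yaw);return np.array([d[0]*np.cos(a)+d[1]*np.sin(a),-d[0]*np.sin(a)+d[1]*np.cos(a)]).round(1)
def cassettes(n='wrist',z=17,labels=("cassette1_mid",)):
    k=K(n)
    for l in labels:
        for q in pinpoint(n,l): 
            p=onz(n,q['at'],z,k);print('pt',l,np.round(q['at'],1),round(q['conf'],2),p.round(1),'case',loc(p))
        for q in masks_of(n,l):
            m=q['pixels'].astype(np.uint8)
            if m.sum()<50: continue
            c=cv2.findContours(m,0,2)[0];c=max(c,key=cv2.contourArea).reshape(-1,2)
            w=np.array([onz(n,x,z+11,k)[:2] for x in c.astype(float)],np.float32)
            (cx,cy),(a,b),an=cv2.minAreaRect(w); 
            print('mask',l,np.round(q['at']),round(q['conf'],2),int(m.sum()),'c',round(cx,1),round(cy,1),'wh',round(a,1),round(b,1),'ang',round(an,1),'case',loc((cx,cy)))
E
python3 - <<'E'
from h import *
st(); cv2.imwrite('pics/w4.png',snapshot('wrist'))
cassettes()
k=K('wrist')
for q in pinpoint('wrist','jar'): p=onz('wrist',q['at'],6,k);print('jar',q['at'],q['conf'],p,loc(p))
E
```

```text
t 11.3 tcp [ 448.8 -232.4  280.7] [-180.     0.  -171.4] F [ 0.1 -0.4  0.7] gap 47.2 grip 0.0 q [ -33.   -8.   96.   -0.   92. -132.]
pt cassette1_mid [614.9 273.8] 0.55 [555.8 220.1  17. ] case [134.4 436.3]
pt cassette1_mid [283.4 183.4] 0.54 [ 493.9 -265.1   17. ] case [ -0.2 -34. ]
```

View pics/w4.png

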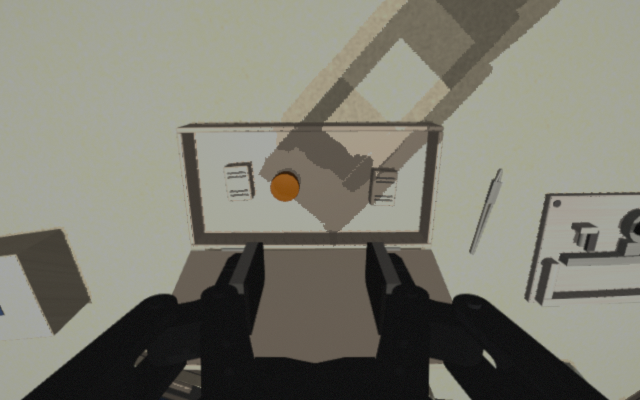

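The lid stays open. I see cassettes at about (238,182) and (383,186), and the jar at (285,186). The third slot, near (333,186), looks empty, so I'll enlarge it to check.

```bash
python3 - <<'E'
import cv2,numpy as np
im=cv2.imread('pics/w4.png')[115:255,180:445]
im=np.clip(im.astype(float)*1.5,0,255).astype(np.uint8)
cv2.imwrite('pics/w4c.png',cv2.resize(im,None,fx=3,fy=3,interpolation=cv2.INTER_CUBIC))
from h import *
for p in ([238,182],[383,186],[285,186]):
    w=onz('wrist',p,28 if p[0]!=285 else 31); print(w.round(1),loc(w))
E
```

```text
[ 497.8 -318.7   28. ] [ -4.5 -87.5]
[ 476.1 -143.9   28. ] [ 0.5 88.5]
[ 493.3 -261.5   31. ] [ -0.3 -30.3]
```

View pics/w4c.png

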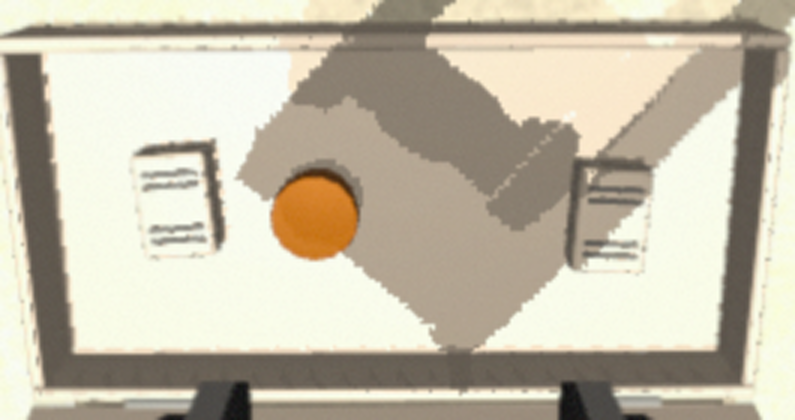

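Only two cassettes are present. Measuring their top-face quads from the crop.

```bash
python3 - <<'E'
from h import *
for q in ([(134,157),(204,151),(217,250),(147,257)],[(587,167),(651,171),(644,270),(577,268)]):
    w=np.array([onz('wrist',np.array(p)/3+[180,115],28)[:2] for p in q],np.float32)
    l=w[3]-w[0]+w[2]-w[1]; print(w.mean(0),loc(w.mean(0)),'long dir yaw',np.degrees(np.arctan2(l[1],l[0])),cv2.minAreaRect(w))
plan([(8,[475,-146,150],188.7,0.45)])
E
```

```text
[ 499.20068 -317.99033] [ -3. -87.] long dir yaw 12.159606 ((499.39544677734375, -318.1813049316406), (42.58871078491211, 29.23444938659668), 12.78671646118164)
[ 478.52362 -141.00444] [ 3.3 91. ] long dir yaw 7.6100497 ((478.2998962402344, -140.76220703125), (42.80662536621094, 27.8409481048584), 6.887922286987305)
[{"angular": [0.0, 0.0, 0.0], "dp": [-0.024, 0.051, 0.081], "fingers": 0.45}, {"angular": [0.0, 0.0, 0.0], "dp": [-0.047, 0.101, 0.163], "fingers": 0.45}, {"angular": [0.0, 0.0, 0.0], "dp": [-0.071, 0.152, 0.244], "fingers": 0.45}, {"angular": [0.0, 0.0, 0.0], "dp": [-0.094, 0.203, 0.325], "fingers": 0.45}, {"angular": [0.0, 0.0, 0.0], "dp": [-0.118, 0.254, 0.407], "fingers": 0.45}, {"angular": [0.0, 0.0, 0.0], "dp": [-0.141, 0.304, 0.488], "fingers": 0.45}, {"angular": [0.0, 0.0, 0.0], "dp": [-0.165, 0.355, 0.569], "fingers": 0.45}, {"angular": [0.0, 0.0, 0.0], "dp": [-0.189, 0.406, 0.65], "fingers": 0.45}]
```

```bash
cp cmd.json cmd_after.json; python3 - <<'E'
from h import *
setcmd([450,-232,280],Rd(188.7))
print(sense()['tool_pos'])
plan([(5,[478,-141,90],188,0.45),(8,[478,-141,40],188,0.45)])
E
```

```text
[ 450.47398865 -231.92096215  280.20916261]
[{"angular": [0.0, 0.0, 0.001], "dp": [-0.041, 0.086, 0.19], "fingers": 0.45}, {"angular": [0.0, 0.0, 0.002], "dp": [-0.083, 0.171, 0.38], "fingers": 0.45}, {"angular": [0.0, 0.0, 0.002], "dp": [-0.124, 0.257, 0.57], "fingers": 0.45}, {"angular": [0.0, 0.0, 0.003], "dp": [-0.166, 0.343, 0.76], "fingers": 0.45}, {"angular": [0.0, 0.0, 0.004], "dp": [-0.207, 0.429, 0.95], "fingers": 0.45}, {"angular": [0.0, 0.0, 0.004], "dp": [-0.207, 0.429, 1.033], "fingers": 0.45}, {"angular": [0.0, 0.0, 0.004], "dp": [-0.207, 0.429, 1.117], "fingers": 0.45}, {"angular": [0.0, 0.0, 0.004], "dp": [-0.207, 0.429, 1.2], "fingers": 0.45}]
```

Request:
step_arm:
  targets:
    - {"angular":[0,0,0.001],"dp":[-0.041,0.086,0.19],"fingers":0.45}
    - {"angular":[0,0,0.002],"dp":[-0.083,0.171,0.38],"fingers":0.45}
    - {"angular":[0,0,0.002],"dp":[-0.124,0.257,0.57],"fingers":0.45}
    - {"angular":[0,0,0.003],"dp":[-0.166,0.343,0.76],"fingers":0.45}
    - {"angular":[0,0,0.004],"dp":[-0.207,0.429,0.95],"fingers":0.45}
    - {"angular":[0,0,0.004],"dp":[-0.207,0.429,0.95],"fingers":0.45}
    - {"angular":[0,0,0.004],"dp":[-0.207,0.429,0.95],"fingers":0.45}
    - {"angular":[0,0,0.004],"dp":[-0.207,0.429,0.95],"fingers":0.45}

```text
time: 12.5
tool_pos: [479.4, -142.0, 92.2]
tcp_rot: [-179.9, 0.2, -172.0]
ft_force: [1.0, 0.4, 0.6]
finger_gap: 47.2
grip_force: 0.0
```

```bash
python3 - <<'E'
from h import *
setcmd([478,-141,90],Rd(188))
st(); cv2.imwrite('pics/w5.png',snapshot('wrist'))
cassettes()
plan([(5,[478,-141,8],188,0.45),(6,[478,-141,8],188,1)])
E
```

```text
t 12.5 tcp [ 479.4 -142.    92.2] [-179.9    0.2 -172. ] F [1.  0.4 0.6] gap 47.2 grip 0.0 q [ -22.   -2.  110.   -0.   72. -120.]
[{"angular": [0.0, 0.0, 0.0], "dp": [0.0, 0.0, 0.082], "fingers": 0.45}, {"angular": [0.0, 0.0, 0.0], "dp": [0.0, 0.0, 0.164], "fingers": 0.45}, {"angular": [0.0, 0.0, 0.0], "dp": [0.0, 0.0, 0.246], "fingers": 0.45}, {"angular": [0.0, 0.0, 0.0], "dp": [0.0, 0.0, 0.328], "fingers": 0.45}, {"angular": [0.0, 0.0, 0.0], "dp": [0.0, 0.0, 0.41], "fingers": 0.45}, {"angular": [0.0, 0.0, 0.0], "dp": [0.0, 0.0, 0.41], "fingers": 1}, {"angular": [0.0, 0.0, 0.0], "dp": [0.0, 0.0, 0.41], "fingers": 1}, {"angular": [0.0, 0.0, 0.0], "dp": [0.0, 0.0, 0.41], "fingers": 1}]
```

View pics/w5.png

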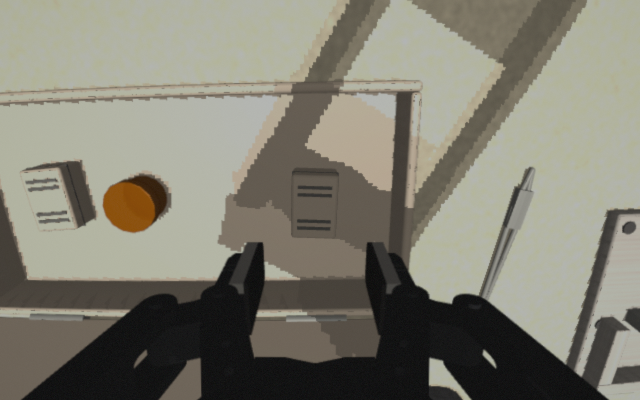

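```bash
python3 - <<'E'
from h import *
for q in ([(293,176),(337,176),(338,237),(293,236)],[(23,172),(66,166),(80,226),(38,231)]):
    w=np.array([onz('wrist',p,28)[:2] for p in q],np.float32);l=w[3]-w[0]+w[2]-w[1]
    print(w.mean(0),loc(w.mean(0)),np.degrees(np.arctan2(l[1],l[0])),cv2.minAreaRect(w)[1])
w=onz('wrist',(130,207),31);print(w,loc(w))
st()
E
```

```text
[ 476.50046 -141.89314] [ 1.2 90.5] 8.4762125 (41.866573333740234, 29.935901641845703)
[ 495.96222 -316.25098] [ -5.9 -84.8] 8.310218 (45.22305679321289, 31.863771438598633)
[ 492.17990153 -260.82981738   31.        ] [ -1.3 -29.5]
t 12.65 tcp [ 478.7 -141.7   91.5] [-1.799e+02  1.000e-01 -1.720e+02] F [-0.3  0.3  0.5] gap 46.5 grip 0.0 q [ -22.   -2.  110.   -0.   72. -120.]
```

Cassette B is centred at px (315,207), which works out to (477,-142) at yaw 8.5°. Descending to grip it.

Request:
step_arm:
  newtons: 35
  targets:
    - {"angular":[0,0,0],"dp":[0,0,0.082],"fingers":0.45}
    - {"angular":[0,0,0],"dp":[0,0,0.164],"fingers":0.45}
    - {"angular":[0,0,0],"dp":[0,0,0.246],"fingers":0.45}
    - {"angular":[0,0,0],"dp":[0,0,0.328],"fingers":0.45}
    - {"angular":[0,0,0],"dp":[0,0,0.41],"fingers":0.45}
    - {"angular":[0,0,0],"dp":[0,0,0.41],"fingers":1}
    - {"angular":[0,0,0],"dp":[0,0,0.41],"fingers":1}
    - {"angular":[0,0,0],"dp":[0,0,0.41],"fingers":1}

```text
time: 13.65
tool_pos: [478.6, -141.1, 8.8]
tcp_rot: [-180.0, 0.1, -172.0]
ft_force: [1.0, 1.1, -0.5]
finger_gap: 29.2
grip_force: 38.6
```

```bash
python3 - <<'E'
from h import *
st(); p,_=cmd(); print(p)
plan([(3,p+[0,0,60],188,1),(8,[495,-10,160],188,1)])
E
```

```text
t 13.65 tcp [ 478.6 -141.1    8.8] [-1.80e+02  1.00e-01 -1.72e+02] F [ 1.   1.1 -0.5] gap 29.2 grip 38.6 q [ -22.    5.  112.    0.   62. -120.]
[ 478. -141.    8.]
[{"angular": [0.0, 0.0, 0.0], "dp": [0.0, 0.0, -0.1], "fingers": 1}, {"angular": [0.0, 0.0, 0.0], "dp": [0.0, 0.0, -0.2], "fingers": 1}, {"angular": [0.0, 0.0, 0.0], "dp": [0.0, 0.0, -0.3], "fingers": 1}, {"angular": [0.0, 0.0, 0.0], "dp": [-0.035, 0.127, -0.392], "fingers": 1}, {"angular": [0.0, 0.0, 0.0], "dp": [-0.07, 0.255, -0.484], "fingers": 1}, {"angular": [0.0, 0.0, 0.0], "dp": [-0.105, 0.382, -0.576], "fingers": 1}, {"angular": [0.0, 0.0, 0.0], "dp": [-0.14, 0.509, -0.668], "fingers": 1}, {"angular": [0.0, 0.0, 0.0], "dp": [-0.175, 0.637, -0.76], "fingers": 1}]
```

Request:
step_arm:
  targets:
    - {"angular":[0,0,0],"dp":[0,0,-0.1],"fingers":1}
    - {"angular":[0,0,0],"dp":[0,0,-0.2],"fingers":1}
    - {"angular":[0,0,0],"dp":[0,0,-0.3],"fingers":1}
    - {"angular":[0,0,0],"dp":[-0.035,0.127,-0.392],"fingers":1}
    - {"angular":[0,0,0],"dp":[-0.07,0.255,-0.484],"fingers":1}
    - {"angular":[0,0,0],"dp":[-0.105,0.382,-0.576],"fingers":1}
    - {"angular":[0,0,0],"dp":[-0.14,0.509,-0.668],"fingers":1}
    - {"angular":[0,0,0],"dp":[-0.175,0.637,-0.76],"fingers":1}

```text
time: 14.65
tool_pos: [495.2, -9.0, 161.5]
tcp_rot: [-180.0, 0.1, -172.0]
ft_force: [0.2, 0.0, -0.1]
finger_gap: 29.5
grip_force: 38.7
```

```bash
python3 - <<'E'
from h import *
st(); snapshot('wrist');cassettes()
# trough: yaw, centre estimate; place at y=-60
T=np.array([554.5,220.5]); 
print(T+60*np.array([np.sin(np.radians(8.7)),-np.cos(np.radians(8.7))]))
plan([(8,[560,165,160],188.7,1)])
E
```

```text
t 14.65 tcp [495.2  -9.  161.5] [-1.80e+02  1.00e-01 -1.72e+02] F [ 0.2  0.  -0.1] gap 29.5 grip 38.7 q [  -7.   -6.  107.    0.   80. -105.]
[563.57564921 161.19036679]
[{"angular": [0.0, 0.0, 0.0], "dp": [-0.055, 0.103, 0.0], "fingers": 1}, {"angular": [0.0, 0.0, -0.001], "dp": [-0.111, 0.205, 0.0], "fingers": 1}, {"angular": [0.0, 0.0, -0.001], "dp": [-0.166, 0.308, 0.0], "fingers": 1}, {"angular": [0.0, 0.0, -0.002], "dp": [-0.222, 0.411, 0.0], "fingers": 1}, {"angular": [0.0, 0.0, -0.002], "dp": [-0.277, 0.513, 0.0], "fingers": 1}, {"angular": [0.0, 0.0, -0.003], "dp": [-0.333, 0.616, 0.0], "fingers": 1}, {"angular": [0.0, 0.0, -0.003], "dp": [-0.388, 0.718, 0.0], "fingers": 1}, {"angular": [0.0, 0.0, -0.004], "dp": [-0.444, 0.821, 0.0], "fingers": 1}]
```

Request:
step_arm:
  targets:
    - {"angular":[0,0,0],"dp":[-0.055,0.103,0],"fingers":1}
    - {"angular":[0,0,-0.001],"dp":[-0.111,0.205,0],"fingers":1}
    - {"angular":[0,0,-0.001],"dp":[-0.166,0.308,0],"fingers":1}
    - {"angular":[0,0,-0.002],"dp":[-0.222,0.411,0],"fingers":1}
    - {"angular":[0,0,-0.002],"dp":[-0.277,0.513,0],"fingers":1}
    - {"angular":[0,0,-0.003],"dp":[-0.333,0.616,0],"fingers":1}
    - {"angular":[0,0,-0.003],"dp":[-0.388,0.718,0],"fingers":1}
    - {"angular":[0,0,-0.004],"dp":[-0.444,0.821,0],"fingers":1}

```text
time: 15.8
tool_pos: [560.2, 165.3, 159.5]
tcp_rot: [-180.0, -0.0, -171.3]
ft_force: [0.1, -0.2, -0.7]
finger_gap: 29.0
grip_force: 38.7
```

```bash
python3 - <<'E'
from h import *
st(); k=K('wrist'); np.savez('k6.npz',*k); cv2.imwrite('pics/w6.png',snapshot('wrist'))
for l,z in(("trough",12),("clamp",0),("cam_knob",56)):
    for q in pinpoint('wrist',l)[:2]: print(l,np.round(q['at'],1),round(q['conf'],2),onz('wrist',q['at'],z,k).round(1))
E
```

```text
t 15.8 tcp [560.2 165.3 159.5] [-180.    -0.  -171.3] F [ 0.1 -0.2 -0.7] gap 29.0 grip 38.7 q [ 11.   8.  93.  -0.  80. -87.]
trough [383.8 177. ] 0.91 [550.4 225.7  12. ]
clamp [382.5 131.4] 0.59 [512.4 218.8   0. ]
cam_knob [394.5  91.7] 0.59 [478.7 209.3  56. ]
```

View pics/w6.png

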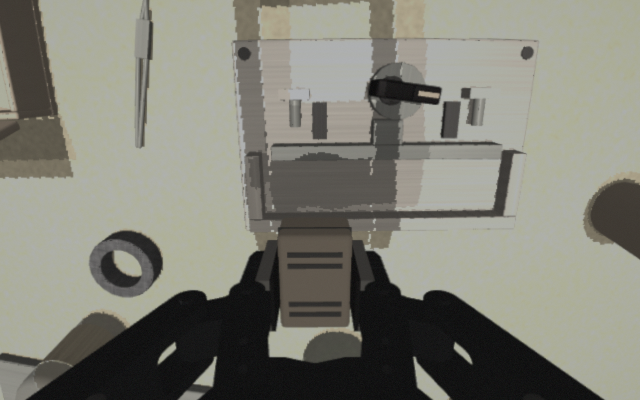

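The trough is visible: jaw front top edge along row ~158→152, fence base along row ~212→209, end walls at columns ~264 and ~500, plate corners at (233,40) and (538,42). The cassette is held level between the fingers. The knob's white line points right, at about (428,95).

```bash
python3 - <<'E'
from h import *
k=np.load('k6.npz');k=[k[f] for f in k.files]
g=cv2.cvtColor(cv2.imread('pics/w6.png'),6)
for c in (300,400,440,480): print(c,'rows136-236',g[136:236:2,c].tolist())
for r in (180,): print(r,g[r,240:275].tolist(),g[r,490:530].tolist())
for n,p,z in (('TL',(233,40),12),('TR',(538,42),12),('hL',(244,53),12),('hR',(527,52),12),('knobA',(372,88),73),('knobB',(441,95),73),('jawL',(270,158),30),('jawR',(502,152),30),('fbL',(270,213),12),('fbR',(498,209),12)): print(n,onz('wrist',p,z,k).round(1))
E
```

```text
300 rows136-236 [156, 157, 161, 150, 58, 76, 136, 134, 134, 139, 96, 74, 74, 88, 86, 87, 87, 91, 87, 87, 85, 88, 86, 86, 86, 85, 84, 85, 86, 86, 86, 86, 86, 85, 86, 89, 107, 107, 75, 63, 63, 64, 64, 65, 64, 64, 49, 67, 66, 68]
400 rows136-236 [130, 129, 121, 128, 89, 127, 134, 131, 128, 128, 129, 128, 145, 152, 157, 156, 157, 155, 153, 154, 155, 153, 155, 153, 158, 155, 157, 157, 156, 154, 157, 157, 156, 152, 158, 158, 173, 147, 65, 64, 69, 119, 139, 168, 170, 168, 139, 142, 175, 175]
440 rows136-236 [144, 167, 165, 81, 78, 152, 157, 152, 153, 152, 150, 144, 174, 173, 175, 173, 175, 173, 173, 174, 175, 173, 174, 174, 176, 174, 174, 175, 174, 174, 175, 174, 174, 172, 176, 175, 171, 141, 63, 67, 72, 149, 174, 174, 174, 175, 174, 165, 173, 174]
480 rows136-236 [174, 175, 167, 70, 88, 153, 149, 147, 148, 145, 145, 138, 172, 173, 174, 172, 175, 175, 174, 174, 175, 175, 174, 176, 175, 174, 173, 173, 174, 174, 174, 174, 173, 175, 175, 173, 167, 105, 64, 68, 91, 171, 174, 175, 174, 174, 171, 173, 174, 174]
180 [172, 152, 158, 168, 133, 115, 102, 109, 112, 113, 111, 93, 86, 87, 90, 90, 90, 86, 85, 81, 65, 62, 63, 74, 86, 87, 87, 87, 88, 87, 88, 87, 87, 86, 86] [174, 175, 175, 174, 174, 175, 170, 121, 73, 59, 59, 58, 58, 58, 59, 57, 58, 59, 81, 139, 167, 173, 173, 173, 174, 174, 173, 175, 175, 173, 172, 168, 167, 171, 173, 172, 173, 173, 174, 173]
TL [458.   83.7  12. ]
TR [419.6 327.6  12. ]
hL [466.5  93.4  12. ]
hR [428.7 320.7  12. ]
knobA [479.1 190.4  73. ]
knobB [476.2 236.3  73. ]
jawL [544.7 125.9  30. ]
jawR [510.4 314.   30. ]
fbL [599.5 129.8  12. ]
fbR [564.1 337.6  12. ]
```

```bash
python3 - <<'E'
from h import *
k=np.load('k6.npz');k=[k[f] for f in k.files]
for yaw in (9,9.5):
  a=np.radians(yaw);ux=np.array([np.cos(a),np.sin(a)]);uy=np.array([-ux[1],ux[0]])
  for n,p,z in (('jaw',(440,159),30),('jaw2',(480,158.5),30),('jaw3',(300,158.5),30),('fb',(440,210.5),12),('fb',(480,210),12),('fb',(300,211),12),('ft',(440,218),30),('plateTop',(385,41),12),('wallL',(264,180),12),('wallR',(497,180),12),('wallR',(509,180),30),('pin',(383.8,177),12),('knob',(394.5,91.7),56)):
    w=onz('wrist',p,z,k)[:2]; print(yaw,n,w.round(1),round(w@ux,1),round(w@uy,1))
E
```

```text
9 jaw [524.3 264. ] 559.1 178.7
9 jaw2 [518.6 297.1] 558.7 212.3
9 jaw3 [541.4 150.2] 558.3 63.6
9 fb [573.7 283.8] 611.0 190.6
9 fb [567.6 320.9] 610.8 228.2
9 fb [593.4 156.7] 610.7 62.0
9 ft [574.9 277.5] 611.2 184.2
9 plateTop [440.5 203.5] 466.9 132.1
9 wallL [569.2 121. ] 581.2 30.5
9 wallR [537.4 327.9] 582.1 239.8
9 wallR [532.5 327.5] 577.2 240.2
9 pin [550.4 225.7] 579.0 136.8
9 knob [478.7 209.3] 505.5 131.8
9.5 jaw [524.3 264. ] 560.6 173.8
9.5 jaw2 [518.6 297.1] 560.5 207.4
9.5 jaw3 [541.4 150.2] 558.8 58.7
9.5 fb [573.7 283.8] 612.6 185.2
9.5 fb [567.6 320.9] 612.8 222.8
9.5 fb [593.4 156.7] 611.2 56.6
9.5 ft [574.9 277.5] 612.8 178.9
9.5 plateTop [440.5 203.5] 468.1 128.0
9.5 wallL [569.2 121. ] 581.4 25.4
9.5 wallR [537.4 327.9] 584.2 234.7
9.5 wallR [532.5 327.5] 579.3 235.1
9.5 pin [550.4 225.7] 580.1 131.7
9.5 knob [478.7 209.3] 506.7 127.4
```

```bash
cat >> h.py <<'E'
UX=np.array([np.cos(np.radians(9)),np.sin(np.radians(9))]);UY=np.array([-UX[1],UX[0]])
def tr(dx,dy): return (581.9+dx)*UX+(135.3+dy)*UY
E
python3 - <<'E'
from h import *
k=np.load('k6.npz');k=[k[f] for f in k.files]
w=np.mean([onz('wrist',p,178.7,k) for p in((281,229),(349,229),(349,326),(281,326))],0)
print(w, (w-[560.2,165.3,159.5])[:2]@UX,(w-[560.2,165.3,159.5])[:2]@UY)
print([onz('wrist',p,178.7,k).round(1) for p in((281,229),(349,326))])
t=tr(4.3,-60);print(t)
plan([(3,[*t,100],189,1),(8,[*t,45],189,1)])
E
```

```text
[560.33454618 165.2139616  178.7       ] 0.11943032141658196 -0.10602678401274429
[array([539.4, 148.4, 178.7]), array([581. , 183.5, 178.7])]
[567.20339004 166.07481545]
[{"angular": [0.0, 0.0, -0.001], "dp": [-0.012, 0.0, 0.1], "fingers": 1}, {"angular": [0.0, 0.0, -0.001], "dp": [-0.024, 0.0, 0.2], "fingers": 1}, {"angular": [0.0, 0.0, -0.002], "dp": [-0.036, 0.0, 0.3], "fingers": 1}, {"angular": [0.0, 0.0, -0.002], "dp": [-0.036, 0.0, 0.355], "fingers": 1}, {"angular": [0.0, 0.0, -0.002], "dp": [-0.036, 0.0, 0.41], "fingers": 1}, {"angular": [0.0, 0.0, -0.002], "dp": [-0.036, 0.0, 0.465], "fingers": 1}, {"angular": [0.0, 0.0, -0.002], "dp": [-0.036, 0.0, 0.52], "fingers": 1}, {"angular": [0.0, 0.0, -0.002], "dp": [-0.036, 0.0, 0.575], "fingers": 1}]
```

Request:
step_arm:
  targets:
    - {"angular":[0,0,-0.001],"dp":[-0.012,0,0.1],"fingers":1}
    - {"angular":[0,0,-0.001],"dp":[-0.024,0,0.2],"fingers":1}
    - {"angular":[0,0,-0.002],"dp":[-0.036,0,0.3],"fingers":1}
    - {"angular":[0,0,-0.002],"dp":[-0.036,0,0.355],"fingers":1}
    - {"angular":[0,0,-0.002],"dp":[-0.036,0,0.41],"fingers":1}
    - {"angular":[0,0,-0.002],"dp":[-0.036,0,0.465],"fingers":1}
    - {"angular":[0,0,-0.002],"dp":[-0.036,0,0.52],"fingers":1}
    - {"angular":[0,0,-0.002],"dp":[-0.036,0,0.575],"fingers":1}

```text
time: 17.0
tool_pos: [567.2, 166.3, 44.6]
tcp_rot: [180.0, 0.0, -170.9]
ft_force: [0.7, 0.2, -0.4]
finger_gap: 29.4
grip_force: 38.7
```

```bash
python3 - <<'E'
from h import *
st(); p,_=cmd(); print(p); p[2]=15
plan([(5,p,189,1)])
E
```

```text
t 17.0 tcp [567.2 166.3  44.6] [ 180.     0.  -170.9] F [ 0.7  0.2 -0.4] gap 29.4 grip 38.7 q [ 11.  15.  97.   0.  68. -88.]
[567.12908606 166.08336094  45.        ]
[{"angular": [0.0, 0.0, 0.0], "dp": [0.0, 0.0, 0.03], "fingers": 1}, {"angular": [0.0, 0.0, 0.0], "dp": [0.0, 0.0, 0.06], "fingers": 1}, {"angular": [0.0, 0.0, 0.0], "dp": [0.0, 0.0, 0.09], "fingers": 1}, {"angular": [0.0, 0.0, 0.0], "dp": [0.0, 0.0, 0.12], "fingers": 1}, {"angular": [0.0, 0.0, 0.0], "dp": [0.0, 0.0, 0.15], "fingers": 1}, {"angular": [0.0, 0.0, 0.0], "dp": [0.0, 0.0, 0.15], "fingers": 1}, {"angular": [0.0, 0.0, 0.0], "dp": [0.0, 0.0, 0.15], "fingers": 1}, {"angular": [0.0, 0.0, 0.0], "dp": [0.0, 0.0, 0.15], "fingers": 1}]
```

Request:
step_arm:
  targets:
    - {"angular":[0,0,0],"dp":[0,0,0.03],"fingers":1}
    - {"angular":[0,0,0],"dp":[0,0,0.06],"fingers":1}
    - {"angular":[0,0,0],"dp":[0,0,0.09],"fingers":1}
    - {"angular":[0,0,0],"dp":[0,0,0.12],"fingers":1}
    - {"angular":[0,0,0],"dp":[0,0,0.15],"fingers":1}
    - {"angular":[0,0,0],"dp":[0,0,0.15],"fingers":1}
    - {"angular":[0,0,0],"dp":[0,0,0.15],"fingers":1}
    - {"angular":[0,0,0],"dp":[0,0,0.15],"fingers":1}

```text
time: 18.0
tool_pos: [567.3, 166.3, 15.5]
tcp_rot: [180.0, 0.0, -170.9]
ft_force: [0.1, -0.2, 0.2]
finger_gap: 29.2
grip_force: 38.7
```

```bash
python3 - <<'E'
from h import *
st(); p,_=cmd(); print(p)
plan([(4,p,189,0.45),(8,p+[0,0,120],189,0.45)])
E
```

```text
t 18.0 tcp [567.3 166.3  15.5] [ 180.     0.  -170.9] F [ 0.1 -0.2  0.2] gap 29.2 grip 38.7 q [ 11.  18.  97.  -0.  65. -88.]
[567.12908606 166.08336094  15.        ]
[{"angular": [0.0, 0.0, 0.0], "dp": [0.0, 0.0, 0.0], "fingers": 0.45}, {"angular": [0.0, 0.0, 0.0], "dp": [0.0, 0.0, 0.0], "fingers": 0.45}, {"angular": [0.0, 0.0, 0.0], "dp": [0.0, 0.0, 0.0], "fingers": 0.45}, {"angular": [0.0, 0.0, 0.0], "dp": [0.0, 0.0, 0.0], "fingers": 0.45}, {"angular": [0.0, 0.0, 0.0], "dp": [0.0, 0.0, -0.15], "fingers": 0.45}, {"angular": [0.0, 0.0, 0.0], "dp": [0.0, 0.0, -0.3], "fingers": 0.45}, {"angular": [0.0, 0.0, 0.0], "dp": [0.0, 0.0, -0.45], "fingers": 0.45}, {"angular": [0.0, 0.0, 0.0], "dp": [0.0, 0.0, -0.6], "fingers": 0.45}]
```

Request:
step_arm:
  targets:
    - {"angular":[0,0,0],"dp":[0,0,0],"fingers":0.45}
    - {"angular":[0,0,0],"dp":[0,0,0],"fingers":0.45}
    - {"angular":[0,0,0],"dp":[0,0,0],"fingers":0.45}
    - {"angular":[0,0,0],"dp":[0,0,0],"fingers":0.45}
    - {"angular":[0,0,0],"dp":[0,0,-0.15],"fingers":0.45}
    - {"angular":[0,0,0],"dp":[0,0,-0.3],"fingers":0.45}
    - {"angular":[0,0,0],"dp":[0,0,-0.45],"fingers":0.45}
    - {"angular":[0,0,0],"dp":[0,0,-0.6],"fingers":0.45}

```text
time: 19.0
tool_pos: [566.9, 166.2, 136.0]
tcp_rot: [180.0, -0.0, -170.9]
ft_force: [-0.5, -0.7, 0.1]
finger_gap: 46.9
grip_force: 0.0
```

```bash
python3 - <<'E'
from h import *
st(); plan([(8,[530,-30,250],188.7,0.45)])
E
```

```text
t 19.0 tcp [566.9 166.2 136. ] [ 180.    -0.  -170.9] F [-0.5 -0.7  0.1] gap 46.9 grip 0.0 q [ 11.  10.  93.   0.  77. -88.]
[{"angular": [0.0, 0.0, 0.0], "dp": [0.042, -0.117, -0.072], "fingers": 0.45}, {"angular": [0.0, 0.0, 0.001], "dp": [0.085, -0.235, -0.144], "fingers": 0.45}, {"angular": [0.0, 0.0, 0.001], "dp": [0.127, -0.352, -0.216], "fingers": 0.45}, {"angular": [0.0, 0.0, 0.001], "dp": [0.169, -0.469, -0.288], "fingers": 0.45}, {"angular": [0.0, 0.0, 0.001], "dp": [0.211, -0.587, -0.359], "fingers": 0.45}, {"angular": [0.0, 0.0, 0.002], "dp": [0.254, -0.704, -0.431], "fingers": 0.45}, {"angular": [0.0, 0.0, 0.002], "dp": [0.296, -0.821, -0.503], "fingers": 0.45}, {"angular": [0.0, 0.0, 0.002], "dp": [0.338, -0.939, -0.575], "fingers": 0.45}]
```

Request:
step_arm:
  targets:
    - {"angular":[0,0,0],"dp":[0.042,-0.117,-0.072],"fingers":0.45}
    - {"angular":[0,0,0.001],"dp":[0.085,-0.235,-0.144],"fingers":0.45}
    - {"angular":[0,0,0.001],"dp":[0.127,-0.352,-0.216],"fingers":0.45}
    - {"angular":[0,0,0.001],"dp":[0.169,-0.469,-0.288],"fingers":0.45}
    - {"angular":[0,0,0.001],"dp":[0.211,-0.587,-0.359],"fingers":0.45}
    - {"angular":[0,0,0.002],"dp":[0.254,-0.704,-0.431],"fingers":0.45}
    - {"angular":[0,0,0.002],"dp":[0.296,-0.821,-0.503],"fingers":0.45}
    - {"angular":[0,0,0.002],"dp":[0.338,-0.939,-0.575],"fingers":0.45}

```text
time: 20.0
tool_pos: [529.7, -30.7, 250.6]
tcp_rot: [-180.0, 0.0, -171.3]
ft_force: [0.4, 1.2, 0.3]
finger_gap: 47.2
grip_force: 0.0
```

```bash
python3 - <<'E'
from h import *
st(); plan([(7,[500,-215,200],188.7,0.58)])
E
```

```text
t 20.0 tcp [529.7 -30.7 250.6] [-180.     0.  -171.3] F [0.4 1.2 0.3] gap 47.2 grip 0.0 q [  -9.   -4.   95.   -0.   89. -108.]
[{"angular": [0.0, 0.0, 0.0], "dp": [0.041, -0.127, 0.036], "fingers": 0.58}, {"angular": [0.0, 0.0, 0.0], "dp": [0.082, -0.255, 0.071], "fingers": 0.58}, {"angular": [0.0, 0.0, 0.0], "dp": [0.124, -0.382, 0.107], "fingers": 0.58}, {"angular": [0.0, 0.0, 0.0], "dp": [0.165, -0.509, 0.143], "fingers": 0.58}, {"angular": [0.0, 0.0, 0.0], "dp": [0.206, -0.637, 0.179], "fingers": 0.58}, {"angular": [0.0, 0.0, 0.0], "dp": [0.247, -0.764, 0.214], "fingers": 0.58}, {"angular": [0.0, 0.0, 0.0], "dp": [0.289, -0.891, 0.25], "fingers": 0.58}, {"angular": [0.0, 0.0, 0.0], "dp": [0.289, -0.891, 0.25], "fingers": 0.58}]
```

Request:
step_arm:
  targets:
    - {"angular":[0,0,0],"dp":[0.041,-0.127,0.036],"fingers":0.58}
    - {"angular":[0,0,0],"dp":[0.082,-0.255,0.071],"fingers":0.58}
    - {"angular":[0,0,0],"dp":[0.124,-0.382,0.107],"fingers":0.58}
    - {"angular":[0,0,0],"dp":[0.165,-0.509,0.143],"fingers":0.58}
    - {"angular":[0,0,0],"dp":[0.206,-0.637,0.179],"fingers":0.58}
    - {"angular":[0,0,0],"dp":[0.247,-0.764,0.214],"fingers":0.58}
    - {"angular":[0,0,0],"dp":[0.289,-0.891,0.25],"fingers":0.58}
    - {"angular":[0,0,0],"dp":[0.289,-0.891,0.25],"fingers":0.58}

```text
time: 21.0
tool_pos: [499.0, -216.1, 199.3]
tcp_rot: [180.0, -0.1, -171.4]
ft_force: [-0.5, 0.3, -0.3]
finger_gap: 35.7
grip_force: 0.0
```

```bash
python3 - <<'E'
from h import *
plan([(6,[498,-317,100],190,0.58)])
E
```

```text
[{"angular": [0.0, 0.0, -0.001], "dp": [0.014, -0.084, 0.083], "fingers": 0.58}, {"angular": [0.0, 0.0, -0.002], "dp": [0.029, -0.168, 0.167], "fingers": 0.58}, {"angular": [0.0, 0.0, -0.004], "dp": [0.043, -0.251, 0.25], "fingers": 0.58}, {"angular": [0.0, 0.0, -0.005], "dp": [0.058, -0.335, 0.333], "fingers": 0.58}, {"angular": [0.0, 0.0, -0.006], "dp": [0.072, -0.419, 0.417], "fingers": 0.58}, {"angular": [0.0, 0.0, -0.007], "dp": [0.087, -0.503, 0.5], "fingers": 0.58}, {"angular": [0.0, 0.0, -0.007], "dp": [0.087, -0.503, 0.5], "fingers": 0.58}, {"angular": [0.0, 0.0, -0.007], "dp": [0.087, -0.503, 0.5], "fingers": 0.58}]
```

Request:
step_arm:
  targets:
    - {"angular":[0,0,-0.001],"dp":[0.014,-0.084,0.083],"fingers":0.58}
    - {"angular":[0,0,-0.002],"dp":[0.029,-0.168,0.167],"fingers":0.58}
    - {"angular":[0,0,-0.004],"dp":[0.043,-0.251,0.25],"fingers":0.58}
    - {"angular":[0,0,-0.005],"dp":[0.058,-0.335,0.333],"fingers":0.58}
    - {"angular":[0,0,-0.006],"dp":[0.072,-0.419,0.417],"fingers":0.58}
    - {"angular":[0,0,-0.007],"dp":[0.087,-0.503,0.5],"fingers":0.58}
    - {"angular":[0,0,-0.007],"dp":[0.087,-0.503,0.5],"fingers":0.58}
    - {"angular":[0,0,-0.007],"dp":[0.087,-0.503,0.5],"fingers":0.58}

```text
time: 22.0
tool_pos: [498.0, -316.9, 100.0]
tcp_rot: [180.0, -0.0, -170.0]
ft_force: [-0.1, 0.4, 0.9]
finger_gap: 35.9
grip_force: 0.0
```

```bash
python3 - <<'E'
from h import *
st(); np.savez('k7.npz',*K('wrist')); cv2.imwrite('pics/w7.png',snapshot('wrist')); cassettes()
E
```

```text
t 22.0 tcp [ 498.  -316.9  100. ] [ 180.   -0. -170.] F [-0.1  0.4  0.9] gap 35.9 grip 0.0 q [ -37.   12.   95.    0.   74. -137.]
```

View pics/w7.png

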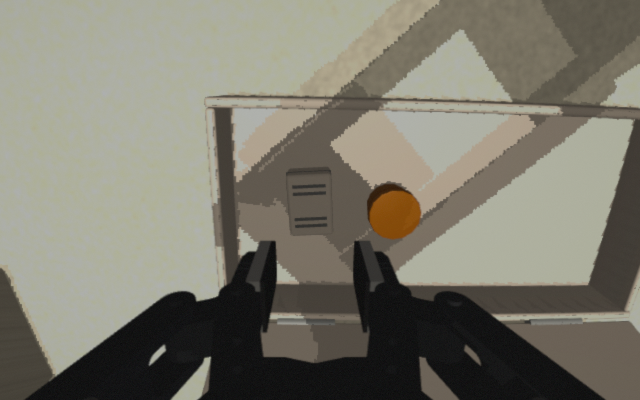

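Cassette A's top face has corners at about (288,174), (331,173), (333,234) and (290,235). The jar is at (394,215).

```bash
python3 - <<'E'
from h import *
k=np.load('k7.npz');k=[k[f] for f in k.files]
q=[(288,174),(331,173),(333,234),(290,235)]
w=np.array([onz('wrist',p,28,k)[:2] for p in q],np.float32);l=w[3]-w[0]+w[2]-w[1]
print(w.mean(0),loc(w.mean(0)),np.degrees(np.arctan2(l[1],l[0])),cv2.minAreaRect(w)[1])
j=onz('wrist',(395,215),31,k);print(j,loc(j))
c=w.mean(0); y=180+np.degrees(np.arctan2(l[1],l[0]))
plan([(4,[*c,40],y,0.58),(7,[*c,8],y,0.58)])
E
```

```text
[ 497.56085 -319.9064 ] [ -4.9 -88.7] 11.546038 (43.44801712036133, 29.733509063720703)
[ 493.82365212 -263.0291753    31.        ] [ -0.  -31.9]
[{"angular": [0.0, 0.0, -0.002], "dp": [0.001, -0.003, 0.075], "fingers": 0.58}, {"angular": [0.0, 0.0, -0.004], "dp": [0.002, -0.007, 0.15], "fingers": 0.58}, {"angular": [0.0, 0.0, -0.007], "dp": [0.003, -0.01, 0.225], "fingers": 0.58}, {"angular": [0.0, 0.0, -0.009], "dp": [0.004, -0.014, 0.3], "fingers": 0.58}, {"angular": [0.0, 0.0, -0.009], "dp": [0.004, -0.014, 0.353], "fingers": 0.58}, {"angular": [0.0, 0.0, -0.009], "dp": [0.004, -0.014, 0.407], "fingers": 0.58}, {"angular": [0.0, 0.0, -0.009], "dp": [0.004, -0.014, 0.46], "fingers": 0.58}, {"angular": [0.0, 0.0, -0.009], "dp": [0.004, -0.014, 0.46], "fingers": 0.58}]
```

Request:
step_arm:
  targets:
    - {"angular":[0,0,-0.002],"dp":[0.001,-0.003,0.075],"fingers":0.58}
    - {"angular":[0,0,-0.004],"dp":[0.002,-0.007,0.15],"fingers":0.58}
    - {"angular":[0,0,-0.007],"dp":[0.003,-0.01,0.225],"fingers":0.58}
    - {"angular":[0,0,-0.009],"dp":[0.004,-0.014,0.3],"fingers":0.58}
    - {"angular":[0,0,-0.009],"dp":[0.004,-0.014,0.353],"fingers":0.58}
    - {"angular":[0,0,-0.009],"dp":[0.004,-0.014,0.407],"fingers":0.58}
    - {"angular":[0,0,-0.009],"dp":[0.004,-0.014,0.46],"fingers":0.58}
    - {"angular":[0,0,-0.009],"dp":[0.004,-0.014,0.46],"fingers":1}

```text
time: 23.15
tool_pos: [497.3, -319.5, 7.3]
tcp_rot: [180.0, -0.0, -168.4]
ft_force: [-0.3, 1.1, -1.3]
finger_gap: 29.1
grip_force: 35.8
```

```bash
python3 - <<'E'
from h import *
st(); p,R=cmd(); print(p)
plan([(3,p,R,1),(7,p+[-20,20,140],R,1)])
E
```

```text
t 23.15 tcp [ 497.3 -319.5    7.3] [ 180.    -0.  -168.4] F [-0.3  1.1 -1.3] gap 29.1 grip 35.8 q [ -38.   19.   97.   -0.   64. -139.]
[ 497.64784489 -319.9058872     8.        ]
[{"angular": [0.0, 0.0, 0.0], "dp": [0.0, 0.0, 0.0], "fingers": 1}, {"angular": [0.0, 0.0, 0.0], "dp": [0.0, 0.0, 0.0], "fingers": 1}, {"angular": [0.0, 0.0, 0.0], "dp": [0.0, 0.0, 0.0], "fingers": 1}, {"angular": [0.0, 0.0, 0.0], "dp": [0.019, 0.03, -0.175], "fingers": 1}, {"angular": [0.0, 0.0, 0.0], "dp": [0.039, 0.059, -0.35], "fingers": 1}, {"angular": [0.0, 0.0, 0.0], "dp": [0.058, 0.089, -0.525], "fingers": 1}, {"angular": [0.0, 0.0, 0.0], "dp": [0.078, 0.118, -0.7], "fingers": 1}, {"angular": [0.0, 0.0, 0.0], "dp": [0.078, 0.118, -0.7], "fingers": 1}]
```

Request:
step_arm:
  targets:
    - {"angular":[0,0,0],"dp":[0,0,0],"fingers":1}
    - {"angular":[0,0,0],"dp":[0,0,-0.1],"fingers":1}
    - {"angular":[0,0,0],"dp":[0,0,-0.2],"fingers":1}
    - {"angular":[0,0,0],"dp":[0.019,0.03,-0.3],"fingers":1}
    - {"angular":[0,0,0],"dp":[0.039,0.059,-0.4],"fingers":1}
    - {"angular":[0,0,0],"dp":[0.058,0.089,-0.55],"fingers":1}
    - {"angular":[0,0,0],"dp":[0.078,0.118,-0.7],"fingers":1}
    - {"angular":[0,0,0],"dp":[0.078,0.118,-0.7],"fingers":1}

```text
time: 24.15
tool_pos: [479.7, -301.3, 153.5]
tcp_rot: [-179.6, 0.3, -168.4]
ft_force: [-0.4, -0.4, -0.3]
finger_gap: 29.2
grip_force: 35.9
```

```bash
python3 - <<'E'
from h import *
st(); p,R=cmd(); print(p)
plan([(8,[490,-120,190],190,1)])
E
```

```text
t 24.15 tcp [ 479.7 -301.3  153.5] [-179.6    0.3 -168.4] F [-0.4 -0.4 -0.3] gap 29.2 grip 35.9 q [ -37.    5.   96.    0.   78. -139.]
[ 477.62103205 -299.92472688  148.        ]
[{"angular": [0.0, 0.0, 0.001], "dp": [-0.03, 0.109, -0.026], "fingers": 1}, {"angular": [0.0, 0.0, 0.002], "dp": [-0.06, 0.217, -0.053], "fingers": 1}, {"angular": [0.0, 0.0, 0.003], "dp": [-0.091, 0.326, -0.079], "fingers": 1}, {"angular": [0.0, 0.0, 0.004], "dp": [-0.121, 0.434, -0.105], "fingers": 1}, {"angular": [0.0, 0.0, 0.006], "dp": [-0.151, 0.543, -0.131], "fingers": 1}, {"angular": [0.0, 0.0, 0.007], "dp": [-0.181, 0.652, -0.158], "fingers": 1}, {"angular": [0.0, 0.0, 0.008], "dp": [-0.211, 0.76, -0.184], "fingers": 1}, {"angular": [0.0, 0.0, 0.009], "dp": [-0.242, 0.869, -0.21], "fingers": 1}]
```

Request:
step_arm:
  targets:
    - {"angular":[0,0,0.001],"dp":[-0.03,0.109,-0.026],"fingers":1}
    - {"angular":[0,0,0.002],"dp":[-0.06,0.217,-0.053],"fingers":1}
    - {"angular":[0,0,0.003],"dp":[-0.091,0.326,-0.079],"fingers":1}
    - {"angular":[0,0,0.004],"dp":[-0.121,0.434,-0.105],"fingers":1}
    - {"angular":[0,0,0.006],"dp":[-0.151,0.543,-0.131],"fingers":1}
    - {"angular":[0,0,0.007],"dp":[-0.181,0.652,-0.158],"fingers":1}
    - {"angular":[0,0,0.008],"dp":[-0.211,0.76,-0.184],"fingers":1}
    - {"angular":[0,0,0.009],"dp":[-0.242,0.869,-0.21],"fingers":1}

```text
time: 25.15
tool_pos: [489.4, -117.9, 189.4]
tcp_rot: [179.9, -0.1, -170.0]
ft_force: [-0.8, 0.6, 0.2]
finger_gap: 29.5
grip_force: 35.9
```

```bash
python3 - <<'E'
from h import *
st(); plan([(8,[500,65,200],189,1)])
E
```

```text
t 25.15 tcp [ 489.4 -117.9  189.4] [ 1.799e+02 -1.000e-01 -1.700e+02] F [-0.8  0.6  0.2] gap 29.5 grip 35.9 q [ -19.   -6.  103.    0.   83. -119.]
[{"angular": [0.0, 0.0, 0.001], "dp": [-0.026, 0.113, -0.006], "fingers": 1}, {"angular": [0.0, 0.0, 0.001], "dp": [-0.052, 0.226, -0.013], "fingers": 1}, {"angular": [0.0, 0.0, 0.002], "dp": [-0.078, 0.338, -0.019], "fingers": 1}, {"angular": [0.0, 0.0, 0.003], "dp": [-0.105, 0.451, -0.025], "fingers": 1}, {"angular": [0.0, 0.0, 0.003], "dp": [-0.131, 0.564, -0.031], "fingers": 1}, {"angular": [0.0, 0.0, 0.004], "dp": [-0.157, 0.677, -0.038], "fingers": 1}, {"angular": [0.0, 0.0, 0.005], "dp": [-0.183, 0.789, -0.044], "fingers": 1}, {"angular": [0.0, 0.0, 0.005], "dp": [-0.209, 0.902, -0.05], "fingers": 1}]
```

Request:
step_arm:
  targets:
    - {"angular":[0,0,0.001],"dp":[-0.026,0.113,-0.006],"fingers":1}
    - {"angular":[0,0,0.001],"dp":[-0.052,0.226,-0.013],"fingers":1}
    - {"angular":[0,0,0.002],"dp":[-0.078,0.338,-0.019],"fingers":1}
    - {"angular":[0,0,0.003],"dp":[-0.105,0.451,-0.025],"fingers":1}
    - {"angular":[0,0,0.003],"dp":[-0.131,0.564,-0.031],"fingers":1}
    - {"angular":[0,0,0.004],"dp":[-0.157,0.677,-0.038],"fingers":1}
    - {"angular":[0,0,0.005],"dp":[-0.183,0.789,-0.044],"fingers":1}
    - {"angular":[0,0,0.005],"dp":[-0.209,0.902,-0.05],"fingers":1}

```text
time: 26.15
tool_pos: [498.9, 66.7, 199.3]
tcp_rot: [180.0, -0.1, -170.9]
ft_force: [0.9, 0.5, -0.6]
finger_gap: 29.2
grip_force: 35.9
```

```bash
python3 - <<'E'
from h import *
st(); t=tr(0,15); print(t); plan([(7,[t[0]-5,t[1],160],189,1)])
E
```

```text
t 26.15 tcp [498.9  66.7 199.3] [ 1.800e+02 -1.000e-01 -1.709e+02] F [ 0.9  0.5 -0.6] gap 29.2 grip 35.9 q [  2.  -7. 103.   0.  84. -97.]
[551.2237453 239.4787728]
[{"angular": [0.0, 0.0, 0.0], "dp": [-0.052, 0.118, 0.029], "fingers": 1}, {"angular": [0.0, 0.0, 0.0], "dp": [-0.105, 0.236, 0.057], "fingers": 1}, {"angular": [0.0, 0.0, 0.0], "dp": [-0.157, 0.354, 0.086], "fingers": 1}, {"angular": [0.0, 0.0, 0.0], "dp": [-0.209, 0.471, 0.114], "fingers": 1}, {"angular": [0.0, 0.0, 0.0], "dp": [-0.261, 0.589, 0.143], "fingers": 1}, {"angular": [0.0, 0.0, 0.0], "dp": [-0.314, 0.707, 0.171], "fingers": 1}, {"angular": [0.0, 0.0, 0.0], "dp": [-0.366, 0.825, 0.2], "fingers": 1}, {"angular": [0.0, 0.0, 0.0], "dp": [-0.366, 0.825, 0.2], "fingers": 1}]
```

Request:
step_arm:
  targets:
    - {"angular":[0,0,0],"dp":[-0.052,0.118,0.029],"fingers":1}
    - {"angular":[0,0,0],"dp":[-0.105,0.236,0.057],"fingers":1}
    - {"angular":[0,0,0],"dp":[-0.157,0.354,0.086],"fingers":1}
    - {"angular":[0,0,0],"dp":[-0.209,0.471,0.114],"fingers":1}
    - {"angular":[0,0,0],"dp":[-0.261,0.589,0.143],"fingers":1}
    - {"angular":[0,0,0],"dp":[-0.314,0.707,0.171],"fingers":1}
    - {"angular":[0,0,0],"dp":[-0.366,0.825,0.2],"fingers":1}
    - {"angular":[0,0,0],"dp":[-0.366,0.825,0.2],"fingers":1}

```text
time: 27.15
tool_pos: [544.5, 241.5, 158.5]
tcp_rot: [180.0, -0.2, -170.8]
ft_force: [-0.4, 0.7, 0.0]
finger_gap: 28.8
grip_force: 35.9
```

```bash
python3 - <<'E'
from h import *
st(); np.savez('k8.npz',*K('wrist')); cv2.imwrite('pics/w8.png',snapshot('wrist')); 
E
```

```text
t 27.15 tcp [544.5 241.5 158.5] [ 180.    -0.2 -170.8] F [-0.4  0.7  0. ] gap 28.8 grip 35.9 q [ 19.   9.  91.   0.  80. -80.]
```

View pics/w8.png

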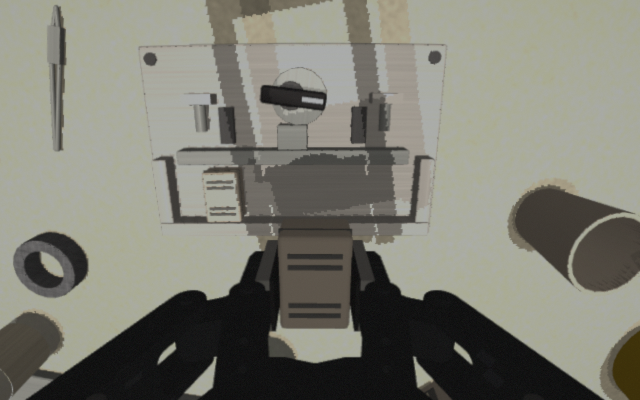

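Cassette B lies in the trough at (222,196), its far end close to the fence. Cassette A is held squarely at (315,279). The knob runs from (262,93) to (327,103), long end and white line to the right.

```bash
python3 - <<'E'
from h import *
k=np.load('k8.npz');k=[k[f] for f in k.files]
O=tr(0,0)
def L(p,z):
    w=onz('wrist',p,z,k)[:2]; return ((w-O)@UX).round(1),((w-O)@UY).round(1)
for n,p,z in (('B1',(204,172),34),('B2',(241,171),34),('B3',(242,220),34),('B4',(207,222),34),('jaw',(300,163),30),('fb',(300,217),12),('fb',(270,217),12),('wl',(175,190),12),('wr',(414,190),12),('disc c',(299,96),33),('knA',(263,93),73),('knB',(326,103),73),('plate mid',(292.5,45),12),('holes mid',(292.5,58.5),12)): print(n,L(p,z))
w=np.mean([onz('wrist',p,177.9,k)[:2] for p in((280,229),(351,229),(351,328),(280,328))],0)-[544.5,241.5];print('held off',w@UX,w@UY)
print(json.dumps(0)); t=tr(4.3,55);print(t); plan([(4,[*t,100],189,1),(8,[*t,45],189,1)])
E
```

```text
B1 (np.float64(-17.0), np.float64(-72.3))
B2 (np.float64(-17.9), np.float64(-41.9))
B3 (np.float64(24.8), np.float64(-43.7))
B4 (np.float64(26.8), np.float64(-73.8))
jaw (np.float64(-23.8), np.float64(5.9))
fb (np.float64(30.4), np.float64(4.7))
fb (np.float64(30.6), np.float64(-22.8))
wl (np.float64(5.1), np.float64(-107.7))
wr (np.float64(4.2), np.float64(107.0))
disc c (np.float64(-76.8), np.float64(5.7))
knA (np.float64(-79.6), np.float64(-16.0))
knB (np.float64(-73.3), np.float64(25.0))
plate mid (np.float64(-115.7), np.float64(-0.1))
holes mid (np.float64(-105.6), np.float64(-0.2))
held off 0.5670066296756928 0.07838079320302892
0
[549.21342656 279.65897462]
[{"angular": [0.0, 0.0, 0.0], "dp": [-0.012, 0.049, 0.075], "fingers": 1}, {"angular": [0.0, 0.0, 0.0], "dp": [-0.023, 0.098, 0.15], "fingers": 1}, {"angular": [0.0, 0.0, 0.0], "dp": [-0.035, 0.147, 0.225], "fingers": 1}, {"angular": [0.0, 0.0, 0.0], "dp": [-0.046, 0.196, 0.3], "fingers": 1}, {"angular": [0.0, 0.0, 0.0], "dp": [-0.046, 0.196, 0.369], "fingers": 1}, {"angular": [0.0, 0.0, 0.0], "dp": [-0.046, 0.196, 0.438], "fingers": 1}, {"angular": [0.0, 0.0, 0.0], "dp": [-0.046, 0.196, 0.506], "fingers": 1}, {"angular": [0.0, 0.0, 0.0], "dp": [-0.046, 0.196, 0.575], "fingers": 1}]
```

Request:
step_arm:
  targets:
    - {"angular":[0,0,0],"dp":[-0.012,0.049,0.075],"fingers":1}
    - {"angular":[0,0,0],"dp":[-0.023,0.098,0.15],"fingers":1}
    - {"angular":[0,0,0],"dp":[-0.035,0.147,0.225],"fingers":1}
    - {"angular":[0,0,0],"dp":[-0.046,0.196,0.3],"fingers":1}
    - {"angular":[0,0,0],"dp":[-0.046,0.196,0.369],"fingers":1}
    - {"angular":[0,0,0],"dp":[-0.046,0.196,0.438],"fingers":1}
    - {"angular":[0,0,0],"dp":[-0.046,0.196,0.506],"fingers":1}
    - {"angular":[0,0,0],"dp":[-0.046,0.196,0.575],"fingers":1}

```text
time: 28.2
tool_pos: [549.1, 279.5, 44.3]
tcp_rot: [180.0, 0.0, -170.9]
ft_force: [0.5, 0.5, -0.6]
finger_gap: 29.4
grip_force: 35.9
```

```bash
python3 - <<'E'
from h import *
st(); p,_=cmd(); print(p); p[2]=14.5
plan([(5,p,189,1)])
E
```

```text
t 28.2 tcp [549.1 279.5  44.3] [ 180.     0.  -170.9] F [ 0.5  0.5 -0.6] gap 29.4 grip 35.9 q [ 22.  19.  92.  -0.  69. -77.]
[549.13046073 279.61697307  45.        ]
[{"angular": [0.0, 0.0, 0.0], "dp": [0.0, 0.0, 0.031], "fingers": 1}, {"angular": [0.0, 0.0, 0.0], "dp": [0.0, 0.0, 0.061], "fingers": 1}, {"angular": [0.0, 0.0, 0.0], "dp": [0.0, 0.0, 0.092], "fingers": 1}, {"angular": [0.0, 0.0, 0.0], "dp": [0.0, 0.0, 0.122], "fingers": 1}, {"angular": [0.0, 0.0, 0.0], "dp": [0.0, 0.0, 0.153], "fingers": 1}, {"angular": [0.0, 0.0, 0.0], "dp": [0.0, 0.0, 0.153], "fingers": 1}, {"angular": [0.0, 0.0, 0.0], "dp": [0.0, 0.0, 0.153], "fingers": 1}, {"angular": [0.0, 0.0, 0.0], "dp": [0.0, 0.0, 0.153], "fingers": 1}]
```

Request:
step_arm:
  targets:
    - {"angular":[0,0,0],"dp":[0,0,0.031],"fingers":1}
    - {"angular":[0,0,0],"dp":[0,0,0.061],"fingers":1}
    - {"angular":[0,0,0],"dp":[0,0,0.092],"fingers":1}
    - {"angular":[0,0,0],"dp":[0,0,0.122],"fingers":1}
    - {"angular":[0,0,0],"dp":[0,0,0.153],"fingers":1}
    - {"angular":[0,0,0],"dp":[0,0,0.153],"fingers":1}
    - {"angular":[0,0,0],"dp":[0,0,0.153],"fingers":1}
    - {"angular":[0,0,0],"dp":[0,0,0.153],"fingers":1}

```text
time: 29.2
tool_pos: [549.3, 279.9, 14.9]
tcp_rot: [180.0, 0.0, -170.9]
ft_force: [-0.0, -0.4, -0.7]
finger_gap: 29.5
grip_force: 35.9
```

```bash
python3 - <<'E'
from h import *
st(); p,_=cmd(); print(p)
plan([(4,p,189,0.5),(8,p+[0,0,110],189,0.5)])
E
```

```text
t 29.2 tcp [549.3 279.9  14.9] [ 180.     0.  -170.9] F [-0.  -0.4 -0.7] gap 29.5 grip 35.9 q [ 22.  21.  93.   0.  66. -77.]
[549.13046073 279.61697307  14.4       ]
[{"angular": [0.0, 0.0, 0.0], "dp": [0.0, 0.0, 0.0], "fingers": 0.5}, {"angular": [0.0, 0.0, 0.0], "dp": [0.0, 0.0, 0.0], "fingers": 0.5}, {"angular": [0.0, 0.0, 0.0], "dp": [0.0, 0.0, 0.0], "fingers": 0.5}, {"angular": [0.0, 0.0, 0.0], "dp": [0.0, 0.0, 0.0], "fingers": 0.5}, {"angular": [0.0, 0.0, 0.0], "dp": [0.0, 0.0, -0.138], "fingers": 0.5}, {"angular": [0.0, 0.0, 0.0], "dp": [0.0, 0.0, -0.275], "fingers": 0.5}, {"angular": [0.0, 0.0, 0.0], "dp": [0.0, 0.0, -0.413], "fingers": 0.5}, {"angular": [0.0, 0.0, 0.0], "dp": [0.0, 0.0, -0.55], "fingers": 0.5}]
```

Request:
step_arm:
  targets:
    - {"angular":[0,0,0],"dp":[0,0,0],"fingers":0.5}
    - {"angular":[0,0,0],"dp":[0,0,0],"fingers":0.5}
    - {"angular":[0,0,0],"dp":[0,0,0],"fingers":0.5}
    - {"angular":[0,0,0],"dp":[0,0,0],"fingers":0.5}
    - {"angular":[0,0,0],"dp":[0,0,-0.138],"fingers":0.5}
    - {"angular":[0,0,0],"dp":[0,0,-0.275],"fingers":0.5}
    - {"angular":[0,0,0],"dp":[0,0,-0.413],"fingers":0.5}
    - {"angular":[0,0,0],"dp":[0,0,-0.55],"fingers":0.5}

```text
time: 30.2
tool_pos: [548.9, 279.7, 125.4]
tcp_rot: [-180.0, 0.0, -170.9]
ft_force: [1.1, 0.3, -0.1]
finger_gap: 43.3
grip_force: 0.0
```

```bash
python3 - <<'E'
from h import *
st(); t=tr(-60,0); plan([(7,[*t,200],170,0.5)])
E
```

```text
t 30.2 tcp [548.9 279.7 125.4] [-180.     0.  -170.9] F [ 1.1  0.3 -0.1] gap 43.3 grip 0.0 q [ 22.  14.  89.  -0.  77. -77.]
[{"angular": [0.0, 0.0, 0.015], "dp": [0.046, -0.039, -0.054], "fingers": 0.5}, {"angular": [0.0, 0.0, 0.03], "dp": [0.092, -0.078, -0.108], "fingers": 0.5}, {"angular": [0.0, 0.0, 0.045], "dp": [0.138, -0.118, -0.162], "fingers": 0.5}, {"angular": [0.0, 0.0, 0.061], "dp": [0.184, -0.157, -0.216], "fingers": 0.5}, {"angular": [0.0, 0.0, 0.076], "dp": [0.23, -0.196, -0.27], "fingers": 0.5}, {"angular": [0.0, 0.0, 0.091], "dp": [0.276, -0.235, -0.324], "fingers": 0.5}, {"angular": [0.0, 0.0, 0.106], "dp": [0.321, -0.274, -0.378], "fingers": 0.5}, {"angular": [0.0, 0.0, 0.106], "dp": [0.321, -0.274, -0.378], "fingers": 0.5}]
```

```bash
python3 - <<'E'
from h import *
setcmd([549.13046073,279.61697307,124.4],Rd(189)); t=tr(-77,0);print(t); plan([(8,[*t,180],115,0.5)])
E
```

```text
[477.51826005 212.61799388]
[{"angular": [0.0, 0.0, 0.051], "dp": [0.051, -0.034, -0.035], "fingers": 0.5}, {"angular": [0.0, 0.0, 0.103], "dp": [0.102, -0.069, -0.069], "fingers": 0.5}, {"angular": [0.0, 0.0, 0.154], "dp": [0.152, -0.103, -0.104], "fingers": 0.5}, {"angular": [0.0, 0.0, 0.206], "dp": [0.203, -0.137, -0.139], "fingers": 0.5}, {"angular": [0.0, 0.0, 0.257], "dp": [0.254, -0.172, -0.174], "fingers": 0.5}, {"angular": [0.0, 0.0, 0.308], "dp": [0.305, -0.206, -0.208], "fingers": 0.5}, {"angular": [0.0, 0.0, 0.36], "dp": [0.355, -0.241, -0.243], "fingers": 0.5}, {"angular": [0.0, 0.0, 0.411], "dp": [0.406, -0.275, -0.278], "fingers": 0.5}]
```

Request:
step_arm:
  targets:
    - {"angular":[0,0,0.051],"dp":[0.051,-0.034,-0.035],"fingers":0.5}
    - {"angular":[0,0,0.103],"dp":[0.102,-0.069,-0.069],"fingers":0.5}
    - {"angular":[0,0,0.154],"dp":[0.152,-0.103,-0.104],"fingers":0.5}
    - {"angular":[0,0,0.206],"dp":[0.203,-0.137,-0.139],"fingers":0.5}
    - {"angular":[0,0,0.257],"dp":[0.254,-0.172,-0.174],"fingers":0.5}
    - {"angular":[0,0,0.308],"dp":[0.305,-0.206,-0.208],"fingers":0.5}
    - {"angular":[0,0,0.36],"dp":[0.355,-0.241,-0.243],"fingers":0.5}
    - {"angular":[0,0,0.411],"dp":[0.406,-0.275,-0.278],"fingers":0.5}

```text
time: 31.2
tool_pos: [477.2, 212.3, 180.4]
tcp_rot: [180.0, 0.0, 114.8]
ft_force: [0.8, -0.6, -0.7]
finger_gap: 42.6
grip_force: 0.0
```

```bash
python3 - <<'E'
from h import *
st(); t=tr(-77,0); plan([(6,[*t,130],90.5,0.6)])
E
```

```text
t 31.2 tcp [477.2 212.3 180.4] [180.    0.  114.8] F [ 0.8 -0.6 -0.7] gap 42.6 grip 0.0 q [ 18.  -3. 101.  -0.  82.  -6.]
[{"angular": [0.0, 0.0, 0.023], "dp": [0.0, 0.0, 0.042], "fingers": 0.6}, {"angular": [0.0, 0.0, 0.045], "dp": [0.0, 0.0, 0.083], "fingers": 0.6}, {"angular": [0.0, 0.0, 0.068], "dp": [0.0, 0.0, 0.125], "fingers": 0.6}, {"angular": [0.0, 0.0, 0.091], "dp": [0.0, 0.0, 0.167], "fingers": 0.6}, {"angular": [0.0, 0.0, 0.114], "dp": [0.0, 0.0, 0.208], "fingers": 0.6}, {"angular": [0.0, 0.0, 0.136], "dp": [0.0, 0.0, 0.25], "fingers": 0.6}, {"angular": [0.0, 0.0, 0.136], "dp": [0.0, 0.0, 0.25], "fingers": 0.6}, {"angular": [0.0, 0.0, 0.136], "dp": [0.0, 0.0, 0.25], "fingers": 0.6}]
```

Request:
step_arm:
  targets:
    - {"angular":[0,0,0.023],"dp":[0,0,0.042],"fingers":0.6}
    - {"angular":[0,0,0.045],"dp":[0,0,0.083],"fingers":0.6}
    - {"angular":[0,0,0.068],"dp":[0,0,0.125],"fingers":0.6}
    - {"angular":[0,0,0.091],"dp":[0,0,0.167],"fingers":0.6}
    - {"angular":[0,0,0.114],"dp":[0,0,0.208],"fingers":0.6}
    - {"angular":[0,0,0.136],"dp":[0,0,0.25],"fingers":0.6}
    - {"angular":[0,0,0.136],"dp":[0,0,0.25],"fingers":0.6}
    - {"angular":[0,0,0.136],"dp":[0,0,0.25],"fingers":0.6}

```text
time: 32.2
tool_pos: [477.7, 212.6, 130.5]
tcp_rot: [180.0, -0.0, 90.7]
ft_force: [-0.5, -0.4, 0.3]
finger_gap: 34.2
grip_force: 0.0
```

```bash
python3 - <<'E'
from h import *
st(); np.savez('k9.npz',*K('wrist')); cv2.imwrite('pics/w9.png',snapshot('wrist')); t=tr(-77,0); print(proj('wrist',[*t,73]),proj('wrist',[*t,39]))
for q in pinpoint('wrist','cam_knob')[:2]: print(q['at'],q['conf'],onz('wrist',q['at'],56))
E
```

```text
t 32.2 tcp [477.7 212.6 130.5] [180.   -0.   90.7] F [-0.5 -0.4  0.3] gap 34.2 grip 0.0 q [ 18.  -0. 104.  -0.  76.  18.]
[[314.64898123 212.86530505]] [[314.59029002 196.24606001]]
[314.5, 207.9] 0.65 [477.52452397 209.78681093  56.        ]
```

View pics/w9.png

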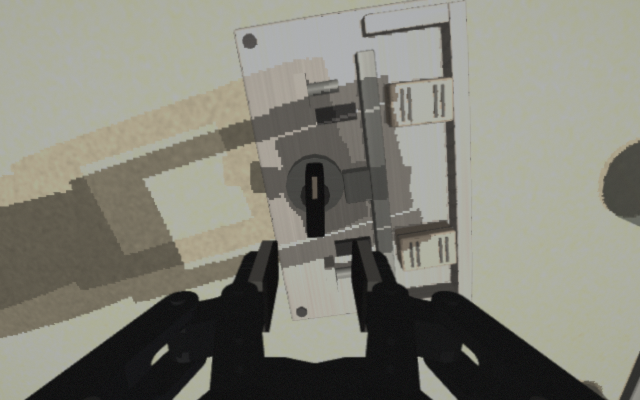

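Both cassettes sit in the trough, at (420,103) and (428,249). The knob bar runs upright from (315,163) to (315,236), so it lines up with the tool.

```bash
python3 - <<'E'
from h import *
k=np.load('k9.npz');k=[k[f] for f in k.files]
a=onz('wrist',(315,164),73,k);b=onz('wrist',(315,236),73,k);print(a,b,b+(a-b)*18/44, tr(-77,0))
t=tr(-77,0); plan([(5,[*t,43],90.5,0.6),(6,[*t,43],90.5,1)])
E
```

```text
[477.18244216 244.07306515  73.        ] [477.80527328 196.69320502  73.        ] [477.55047873 216.07587507  73.        ] [477.51826005 212.61799388]
[{"angular": [0.0, 0.0, 0.0], "dp": [0.0, 0.0, 0.087], "fingers": 0.6}, {"angular": [0.0, 0.0, 0.0], "dp": [0.0, 0.0, 0.174], "fingers": 0.6}, {"angular": [0.0, 0.0, 0.0], "dp": [0.0, 0.0, 0.261], "fingers": 0.6}, {"angular": [0.0, 0.0, 0.0], "dp": [0.0, 0.0, 0.348], "fingers": 0.6}, {"angular": [0.0, 0.0, 0.0], "dp": [0.0, 0.0, 0.435], "fingers": 0.6}, {"angular": [0.0, 0.0, 0.0], "dp": [0.0, 0.0, 0.435], "fingers": 1}, {"angular": [0.0, 0.0, 0.0], "dp": [0.0, 0.0, 0.435], "fingers": 1}, {"angular": [0.0, 0.0, 0.0], "dp": [0.0, 0.0, 0.435], "fingers": 1}]
```

Request:
step_arm:
  newtons: 40
  targets:
    - {"angular":[0,0,0],"dp":[0,0,0.087],"fingers":0.6}
    - {"angular":[0,0,0],"dp":[0,0,0.174],"fingers":0.6}
    - {"angular":[0,0,0],"dp":[0,0,0.261],"fingers":0.6}
    - {"angular":[0,0,0],"dp":[0,0,0.348],"fingers":0.6}
    - {"angular":[0,0,0],"dp":[0,0,0.435],"fingers":0.6}
    - {"angular":[0,0,0],"dp":[0,0,0.435],"fingers":1}
    - {"angular":[0,0,0],"dp":[0,0,0.435],"fingers":1}
    - {"angular":[0,0,0],"dp":[0,0,0.435],"fingers":1}

```text
time: 33.3
tool_pos: [477.7, 212.2, 42.1]
tcp_rot: [180.0, 0.0, 90.6]
ft_force: [7.2, 0.1, -17.4]
finger_gap: 11.1
grip_force: 43.3
```

```bash
python3 - <<'E'
from h import *
st(); print(sense()['wrist_torque']); p,_=cmd(); print(p)
plan([(8,p,50,1)])
E
```

```text
t 33.3 tcp [477.7 212.2  42.1] [180.    0.   90.6] F [  7.2   0.1 -17.4] gap 11.1 grip 43.3 q [ 18.   6. 108.  -0.  66.  18.]
[ 0.16159778 -1.28988602 -0.02374757]
[477.53406305 212.59163578  43.        ]
[{"angular": [0.0, 0.0, 0.028], "dp": [0.0, 0.0, 0.0], "fingers": 1}, {"angular": [0.0, 0.0, 0.056], "dp": [0.0, 0.0, 0.0], "fingers": 1}, {"angular": [0.0, 0.0, 0.084], "dp": [0.0, 0.0, 0.0], "fingers": 1}, {"angular": [0.0, 0.0, 0.113], "dp": [0.0, 0.0, 0.0], "fingers": 1}, {"angular": [0.0, 0.0, 0.141], "dp": [0.0, 0.0, 0.0], "fingers": 1}, {"angular": [0.0, 0.0, 0.169], "dp": [0.0, 0.0, 0.0], "fingers": 1}, {"angular": [0.0, 0.0, 0.197], "dp": [0.0, 0.0, 0.0], "fingers": 1}, {"angular": [0.0, 0.0, 0.225], "dp": [0.0, 0.0, 0.0], "fingers": 1}]
```

Request:
step_arm:
  targets:
    - {"angular":[0,0,0.028],"dp":[0,0,0],"fingers":1}
    - {"angular":[0,0,0.056],"dp":[0,0,0],"fingers":1}
    - {"angular":[0,0,0.084],"dp":[0,0,0],"fingers":1}
    - {"angular":[0,0,0.113],"dp":[0,0,0],"fingers":1}
    - {"angular":[0,0,0.141],"dp":[0,0,0],"fingers":1}
    - {"angular":[0,0,0.169],"dp":[0,0,0],"fingers":1}
    - {"angular":[0,0,0.197],"dp":[0,0,0],"fingers":1}
    - {"angular":[0,0,0.225],"dp":[0,0,0],"fingers":1}

```text
time: 34.3
tool_pos: [477.9, 212.3, 42.1]
tcp_rot: [179.9, -0.0, 50.0]
ft_force: [7.8, 1.2, -19.3]
finger_gap: 11.0
grip_force: 43.2
```

```bash
python3 - <<'E'
from h import *
st(); print(sense()['wrist_torque']); p,_=cmd(); print(p)
plan([(7,p,9,1)])
E
```

```text
t 34.3 tcp [477.9 212.3  42.1] [179.9  -0.   50. ] F [  7.8   1.2 -19.3] gap 11.0 grip 43.2 q [ 18.   6. 108.  -0.  66.  58.]
[ 0.18650174 -1.35756606  0.20380804]
[477.53406305 212.59163578  43.        ]
[{"angular": [0.0, 0.0, 0.033], "dp": [0.0, 0.0, 0.0], "fingers": 1}, {"angular": [0.0, 0.0, 0.065], "dp": [0.0, 0.0, 0.0], "fingers": 1}, {"angular": [0.0, 0.0, 0.098], "dp": [0.0, 0.0, 0.0], "fingers": 1}, {"angular": [0.0, 0.0, 0.13], "dp": [0.0, 0.0, 0.0], "fingers": 1}, {"angular": [0.0, 0.0, 0.163], "dp": [0.0, 0.0, 0.0], "fingers": 1}, {"angular": [0.0, 0.0, 0.195], "dp": [0.0, 0.0, 0.0], "fingers": 1}, {"angular": [0.0, 0.0, 0.228], "dp": [0.0, 0.0, 0.0], "fingers": 1}, {"angular": [0.0, 0.0, 0.228], "dp": [0.0, 0.0, 0.0], "fingers": 1}]
```

Request:
step_arm:
  targets:
    - {"angular":[0,0,0.033],"dp":[0,0,0],"fingers":1}
    - {"angular":[0,0,0.065],"dp":[0,0,0],"fingers":1}
    - {"angular":[0,0,0.098],"dp":[0,0,0],"fingers":1}
    - {"angular":[0,0,0.13],"dp":[0,0,0],"fingers":1}
    - {"angular":[0,0,0.163],"dp":[0,0,0],"fingers":1}
    - {"angular":[0,0,0.195],"dp":[0,0,0],"fingers":1}
    - {"angular":[0,0,0.228],"dp":[0,0,0],"fingers":1}
    - {"angular":[0,0,0.228],"dp":[0,0,0],"fingers":1}

```text
time: 35.3
tool_pos: [478.0, 212.1, 42.0]
tcp_rot: [180.0, -0.1, 9.0]
ft_force: [10.8, -0.7, -18.9]
finger_gap: 11.6
grip_force: 43.0
```

```bash
python3 - <<'E'
from h import *
st(); print(sense()['wrist_torque']); p,_=cmd(); print(p)
plan([(3,p,9,0.6),(8,p+[0,0,150],9,0.6)])
E
```

```text
t 35.3 tcp [478.  212.1  42. ] [ 1.8e+02 -1.0e-01  9.0e+00] F [ 10.8  -0.7 -18.9] gap 11.6 grip 43.0 q [ 18.   6. 108.  -0.  66.  99.]
[ 0.01424003 -1.59326364 -0.14822588]
[477.53406305 212.59163578  43.        ]
[{"angular": [0.0, 0.0, 0.0], "dp": [0.0, 0.0, 0.0], "fingers": 0.6}, {"angular": [0.0, 0.0, 0.0], "dp": [0.0, 0.0, 0.0], "fingers": 0.6}, {"angular": [0.0, 0.0, 0.0], "dp": [0.0, 0.0, 0.0], "fingers": 0.6}, {"angular": [0.0, 0.0, 0.0], "dp": [0.0, 0.0, -0.15], "fingers": 0.6}, {"angular": [0.0, 0.0, 0.0], "dp": [0.0, 0.0, -0.3], "fingers": 0.6}, {"angular": [0.0, 0.0, 0.0], "dp": [0.0, 0.0, -0.45], "fingers": 0.6}, {"angular": [0.0, 0.0, 0.0], "dp": [0.0, 0.0, -0.6], "fingers": 0.6}, {"angular": [0.0, 0.0, 0.0], "dp": [0.0, 0.0, -0.75], "fingers": 0.6}]
```

Request:
step_arm:
  targets:
    - {"angular":[0,0,0],"dp":[0,0,0],"fingers":0.6}
    - {"angular":[0,0,0],"dp":[0,0,0],"fingers":0.6}
    - {"angular":[0,0,0],"dp":[0,0,0],"fingers":0.6}
    - {"angular":[0,0,0],"dp":[0,0,-0.15],"fingers":0.6}
    - {"angular":[0,0,0],"dp":[0,0,-0.3],"fingers":0.6}
    - {"angular":[0,0,0],"dp":[0,0,-0.45],"fingers":0.6}
    - {"angular":[0,0,0],"dp":[0,0,-0.6],"fingers":0.6}
    - {"angular":[0,0,0],"dp":[0,0,-0.75],"fingers":0.6}

```text
time: 36.3
tool_pos: [477.5, 212.7, 194.5]
tcp_rot: [-180.0, -0.0, 9.1]
ft_force: [0.0, -0.1, 0.2]
finger_gap: 34.3
grip_force: 0.0
```

```bash
python3 - <<'E'
from h import *
st(); np.savez('k10.npz',*K('wrist')); im=snapshot('wrist'); cv2.imwrite('pics/w10.png',im)
cv2.imwrite('pics/w10c.png',cv2.resize(im[:300,160:480],None,fx=1.8,fy=1.8,interpolation=cv2.INTER_CUBIC))
E
```

```text
t 36.3 tcp [477.5 212.7 194.5] [-180.    -0.     9.1] F [ 0.  -0.1  0.2] gap 34.3 grip 0.0 q [ 18.  -3. 100.   0.  83.  99.]
```

View pics/w10c.png

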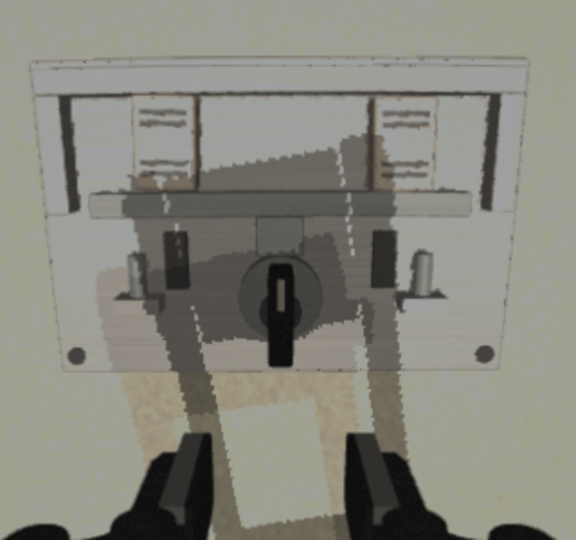

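The knob now points at the jaw at (281,264), and the jaw is hard up against both cassettes. Measuring the cam angle relative to the plate.

```bash
python3 - <<'E'
from h import *
k=np.load('k10.npz');k=[k[f] for f in k.files]
g=cv2.cvtColor(cv2.imread('pics/w10.png'),6)
pts=[]
for r in range(150,200):
    c=np.where(g[r,300:332]<38)[0]
    if len(c)>4: pts.append(((c.min()+c.max())/2+300,r,len(c)))
print([ (p[0],p[2]) for p in pts[::5]])
w=np.array([onz('wrist',p[:2],73,k)[:2] for p in pts]); v=np.polyfit(w[:,0],w[:,1],1)[0]; print('bar yaw',np.degrees(np.arctan(v)))
def yw(p,q,z):
    d=onz('wrist',q,z,k)-onz('wrist',p,z,k); return np.degrees(np.arctan2(d[0],-d[1]))  # left->right is -y
f=lambda x,y:(x/1.8+160,y/1.8)
print('holes',yw(f(76,356),f(484,354),12),'plate bottom edge',yw(f(64,372),f(498,370),12),'jaw front',yw(f(92,191),f(470,191),30),'fence',yw(f(60,95),f(490,95),12))
O=tr(0,0)
for n,p,z in(('jaw',f(280,192),30),('fence base',f(280,95),12),('axis?',f(280,310),33),('A top',f(404,97),34),('A bot',f(404,189),34),('B top',f(165,97),34)): 
    x=onz('wrist',p,z,k)[:2]-O; print(n,x@UX,x@UY)
E
```

```text
[(np.float64(315.5), 14), (np.float64(315.5), 10), (np.float64(315.5), 10), (np.float64(315.5), 12), (np.float64(315.5), 18), (np.float64(315.5), 22), (np.float64(316.0), 17), (np.float64(315.5), 14), (np.float64(315.5), 12), (np.float64(315.5), 12)]
bar yaw 9.144544418213476
holes 9.418511723094843 plate bottom edge 9.40339736648388 jaw front 9.119382427868443 fence 9.092635712761057
jaw -17.673815172175736 -0.9244614238236615
fence base 28.771086279911202 -0.8383158675033897
axis? -76.501279495367 -1.08129277044028
A top 26.229757780435037 -58.63713143603028
A bot -15.751082291700996 -60.97950588759039
B top 25.972920424895385 52.834199703975045
```

```bash
python3 - <<'E'
from h import *
p0=np.array(json.load(open('lid0.json')))
print(p0+arc(1.85),p0+arc(1.8))
plan([(8,[515,23,290],9,0.45)])
plan([(8,[570,-170,290],8.7,0.45)])
E
```

```text
[ 638.04506178 -209.09337841  148.72436814] [ 631.94144033 -210.02736374  152.39488927]
[{"angular": [0.0, 0.0, 0.0], "dp": [0.005, 0.121, -0.061], "fingers": 0.45}, {"angular": [0.0, 0.0, 0.0], "dp": [0.009, 0.241, -0.121], "fingers": 0.45}, {"angular": [0.0, 0.0, 0.0], "dp": [0.014, 0.362, -0.182], "fingers": 0.45}, {"angular": [0.0, 0.0, 0.0], "dp": [0.018, 0.483, -0.242], "fingers": 0.45}, {"angular": [0.0, 0.0, 0.0], "dp": [0.023, 0.603, -0.303], "fingers": 0.45}, {"angular": [0.0, 0.0, 0.0], "dp": [0.028, 0.724, -0.364], "fingers": 0.45}, {"angular": [0.0, 0.0, 0.0], "dp": [0.032, 0.845, -0.424], "fingers": 0.45}, {"angular": [0.0, 0.0, 0.0], "dp": [0.037, 0.966, -0.485], "fingers": 0.45}]
[{"angular": [0.0, 0.0, 0.0], "dp": [0.015, 0.124, 0.0], "fingers": 0.45}, {"angular": [0.0, 0.0, 0.0], "dp": [0.03, 0.249, 0.0], "fingers": 0.45}, {"angular": [0.0, 0.0, 0.001], "dp": [0.045, 0.373, 0.0], "fingers": 0.45}, {"angular": [0.0, 0.0, 0.001], "dp": [0.06, 0.498, 0.0], "fingers": 0.45}, {"angular": [0.0, 0.0, 0.001], "dp": [0.075, 0.622, 0.0], "fingers": 0.45}, {"angular": [0.0, 0.0, 0.001], "dp": [0.09, 0.747, 0.0], "fingers": 0.45}, {"angular": [0.0, 0.0, 0.001], "dp": [0.105, 0.871, 0.0], "fingers": 0.45}, {"angular": [0.0, 0.0, 0.002], "dp": [0.12, 0.996, 0.0], "fingers": 0.45}]
```

Request:
step_arm:
  targets:
    - {"angular":[0,0,0],"dp":[0.005,0.121,-0.061],"fingers":0.45}
    - {"angular":[0,0,0],"dp":[0.009,0.241,-0.121],"fingers":0.45}
    - {"angular":[0,0,0],"dp":[0.014,0.362,-0.182],"fingers":0.45}
    - {"angular":[0,0,0],"dp":[0.018,0.483,-0.242],"fingers":0.45}
    - {"angular":[0,0,0],"dp":[0.023,0.603,-0.303],"fingers":0.45}
    - {"angular":[0,0,0],"dp":[0.028,0.724,-0.364],"fingers":0.45}
    - {"angular":[0,0,0],"dp":[0.032,0.845,-0.424],"fingers":0.45}
    - {"angular":[0,0,0],"dp":[0.037,0.966,-0.485],"fingers":0.45}

```text
time: 37.35
tool_pos: [515.4, 22.3, 290.6]
tcp_rot: [180.0, -0.0, 9.1]
ft_force: [1.1, 0.7, -0.5]
finger_gap: 46.9
grip_force: 0.0
```

Request:
step_arm:
  targets:
    - {"angular":[0,0,0],"dp":[0.015,0.124,0],"fingers":0.45}
    - {"angular":[0,0,0],"dp":[0.03,0.249,0],"fingers":0.45}
    - {"angular":[0,0,0.001],"dp":[0.045,0.373,0],"fingers":0.45}
    - {"angular":[0,0,0.001],"dp":[0.06,0.498,0],"fingers":0.45}
    - {"angular":[0,0,0.001],"dp":[0.075,0.622,0],"fingers":0.45}
    - {"angular":[0,0,0.001],"dp":[0.09,0.747,0],"fingers":0.45}
    - {"angular":[0,0,0.001],"dp":[0.105,0.871,0],"fingers":0.45}
    - {"angular":[0,0,0.002],"dp":[0.12,0.996,0],"fingers":0.45}

```text
time: 38.35
tool_pos: [570.9, -171.0, 290.2]
tcp_rot: [180.0, -0.0, 8.7]
ft_force: [0.6, 0.4, -0.4]
finger_gap: 46.8
grip_force: 0.0
```

```bash
python3 - <<'E'
from h import *
st(); print(cmd()[0]); plan([(6,[638,-209,255],8.7,0.45)])
E
```

```text
t 38.35 tcp [ 570.9 -171.   290.2] [180.   -0.    8.7] F [ 0.6  0.4 -0.4] gap 46.8 grip 0.0 q [-22.   6.  81.   0.  93.  60.]
[ 569.93236103 -170.06522687  290.        ]
[{"angular": [0.0, 0.0, 0.0], "dp": [0.051, 0.041, 0.029], "fingers": 0.45}, {"angular": [0.0, 0.0, 0.0], "dp": [0.102, 0.081, 0.058], "fingers": 0.45}, {"angular": [0.0, 0.0, 0.0], "dp": [0.154, 0.122, 0.087], "fingers": 0.45}, {"angular": [0.0, 0.0, 0.0], "dp": [0.205, 0.162, 0.117], "fingers": 0.45}, {"angular": [0.0, 0.0, 0.0], "dp": [0.256, 0.203, 0.146], "fingers": 0.45}, {"angular": [0.0, 0.0, 0.0], "dp": [0.307, 0.244, 0.175], "fingers": 0.45}, {"angular": [0.0, 0.0, 0.0], "dp": [0.307, 0.244, 0.175], "fingers": 0.45}, {"angular": [0.0, 0.0, 0.0], "dp": [0.307, 0.244, 0.175], "fingers": 0.45}]
```

Request:
step_arm:
  targets:
    - {"angular":[0,0,0],"dp":[0.051,0.041,0.029],"fingers":0.45}
    - {"angular":[0,0,0],"dp":[0.102,0.081,0.058],"fingers":0.45}
    - {"angular":[0,0,0],"dp":[0.154,0.122,0.087],"fingers":0.45}
    - {"angular":[0,0,0],"dp":[0.205,0.162,0.117],"fingers":0.45}
    - {"angular":[0,0,0],"dp":[0.256,0.203,0.146],"fingers":0.45}
    - {"angular":[0,0,0],"dp":[0.307,0.244,0.175],"fingers":0.45}
    - {"angular":[0,0,0],"dp":[0.307,0.244,0.175],"fingers":0.45}
    - {"angular":[0,0,0],"dp":[0.307,0.244,0.175],"fingers":0.45}

```text
time: 39.35
tool_pos: [638.6, -208.8, 255.1]
tcp_rot: [-180.0, 0.0, 8.7]
ft_force: [-0.6, -0.4, 0.9]
finger_gap: 47.3
grip_force: 0.0
```

```bash
python3 - <<'E'
from h import *
st(); k=K('wrist'); cv2.imwrite('pics/w11.png',snapshot('wrist')); print('expect',proj('wrist',[638,-209,167.7],k))
for q in pinpoint('wrist','lid_handle')[:3]: print(q['at'],q['conf'],onz('wrist',q['at'],167.7,k))
E
```

```text
t 39.35 tcp [ 638.6 -208.8  255.1] [-180.     0.     8.7] F [-0.6 -0.4  0.9] gap 47.3 grip 0.0 q [-22.  18.  70.   0.  91.  59.]
expect [[314.33183962 198.54805138]]
[312.5, 199.0] 0.77 [ 637.46375469 -207.75623547  167.7       ]
```

View pics/w11.png

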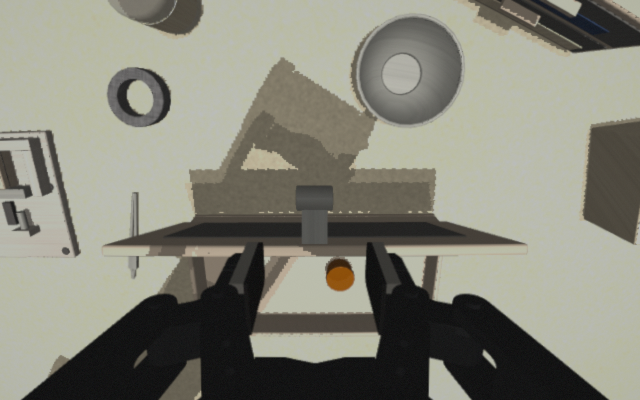

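The handle is at (314,197), where I expected it. The jar at (340,275) is still in the case, now otherwise empty. Descending to grip the handle.

```bash
python3 - <<'E'
from h import *
plan([(5,[638,-209,149],8.7,0.45),(6,[638,-209,149],8.7,1)])
E
```

```text
[{"angular": [0.0, 0.0, 0.0], "dp": [0.0, 0.0, 0.106], "fingers": 0.45}, {"angular": [0.0, 0.0, 0.0], "dp": [0.0, 0.0, 0.212], "fingers": 0.45}, {"angular": [0.0, 0.0, 0.0], "dp": [0.0, 0.0, 0.318], "fingers": 0.45}, {"angular": [0.0, 0.0, 0.0], "dp": [0.0, 0.0, 0.424], "fingers": 0.45}, {"angular": [0.0, 0.0, 0.0], "dp": [0.0, 0.0, 0.53], "fingers": 0.45}, {"angular": [0.0, 0.0, 0.0], "dp": [0.0, 0.0, 0.53], "fingers": 1}, {"angular": [0.0, 0.0, 0.0], "dp": [0.0, 0.0, 0.53], "fingers": 1}, {"angular": [0.0, 0.0, 0.0], "dp": [0.0, 0.0, 0.53], "fingers": 1}]
```

Request:
step_arm:
  newtons: 40
  targets:
    - {"angular":[0,0,0],"dp":[0,0,0.106],"fingers":0.45}
    - {"angular":[0,0,0],"dp":[0,0,0.212],"fingers":0.45}
    - {"angular":[0,0,0],"dp":[0,0,0.318],"fingers":0.45}
    - {"angular":[0,0,0],"dp":[0,0,0.424],"fingers":0.45}
    - {"angular":[0,0,0],"dp":[0,0,0.53],"fingers":0.45}
    - {"angular":[0,0,0],"dp":[0,0,0.53],"fingers":1}
    - {"angular":[0,0,0],"dp":[0,0,0.53],"fingers":1}
    - {"angular":[0,0,0],"dp":[0,0,0.53],"fingers":1}

```text
time: 40.45
tool_pos: [636.9, -208.6, 147.5]
tcp_rot: [-179.9, 0.2, 8.7]
ft_force: [-5.1, -0.8, -10.8]
finger_gap: 25.2
grip_force: 42.9
```

```bash
python3 - <<'E'
from h import *
st(); p,_=cmd(); print(p)
planarc(p,[1.81,1.74,1.64,1.52,1.40,1.28,1.16,1.04],yaw=8.7,th0=1.85)
planarc(p,[.92,.80,.68,.56,.45,.35,.26,.20],yaw=8.7,th0=1.85)
E
```

```text
t 40.45 tcp [ 636.9 -208.6  147.5] [-179.9    0.2    8.7] F [ -5.1  -0.8 -10.8] gap 25.2 grip 42.9 q [-22.  21.  78.  -0.  81.  59.]
[ 637.9665869  -209.08758084  149.        ]
[{"angular": [0.0, 0.0, 0.0], "dp": [-0.025, 0.0, -0.015], "fingers": 1}, {"angular": [0.0, 0.0, 0.0], "dp": [-0.069, 0.0, -0.038], "fingers": 1}, {"angular": [0.0, 0.0, 0.0], "dp": [-0.135, 0.0, -0.066], "fingers": 1}, {"angular": [0.0, 0.0, 0.0], "dp": [-0.218, 0.0, -0.091], "fingers": 1}, {"angular": [0.0, 0.0, 0.0], "dp": [-0.303, 0.0, -0.106], "fingers": 1}, {"angular": [0.0, 0.0, 0.0], "dp": [-0.389, 0.0, -0.11], "fingers": 1}, {"angular": [0.0, 0.0, 0.0], "dp": [-0.475, 0.0, -0.104], "fingers": 1}, {"angular": [0.0, 0.0, 0.0], "dp": [-0.559, 0.001, -0.088], "fingers": 1}]
[{"angular": [0.0, 0.0, 0.0], "dp": [-0.082, 0.0, 0.026], "fingers": 1}, {"angular": [0.0, 0.0, 0.0], "dp": [-0.161, 0.0, 0.062], "fingers": 1}, {"angular": [0.0, 0.0, 0.0], "dp": [-0.234, 0.0, 0.107], "fingers": 1}, {"angular": [0.0, 0.0, 0.0], "dp": [-0.302, 0.0, 0.16], "fingers": 1}, {"angular": [0.0, 0.0, 0.0], "dp": [-0.358, 0.0, 0.216], "fingers": 1}, {"angular": [0.0, 0.0, 0.0], "dp": [-0.403, 0.0, 0.272], "fingers": 1}, {"angular": [0.0, 0.0, 0.0], "dp": [-0.439, 0.0, 0.325], "fingers": 1}, {"angular": [0.0, 0.0, 0.0], "dp": [-0.46, 0.0, 0.363], "fingers": 1}]
```

Request:
step_arm:
  targets:
    - {"angular":[0,0,0],"dp":[-0.025,0,-0.015],"fingers":1}
    - {"angular":[0,0,0],"dp":[-0.069,0,-0.038],"fingers":1}
    - {"angular":[0,0,0],"dp":[-0.135,0,-0.066],"fingers":1}
    - {"angular":[0,0,0],"dp":[-0.218,0,-0.091],"fingers":1}
    - {"angular":[0,0,0],"dp":[-0.303,0,-0.106],"fingers":1}
    - {"angular":[0,0,0],"dp":[-0.389,0,-0.11],"fingers":1}
    - {"angular":[0,0,0],"dp":[-0.475,0,-0.104],"fingers":1}
    - {"angular":[0,0,0],"dp":[-0.559,0.001,-0.088],"fingers":1}

```text
time: 41.45
tool_pos: [529.5, -225.7, 169.8]
tcp_rot: [179.9, -0.4, 8.8]
ft_force: [2.8, 4.1, -5.7]
finger_gap: 25.3
grip_force: 39.8
```

Request:
step_arm:
  targets:
    - {"angular":[0,0,0],"dp":[-0.082,0,0.026],"fingers":1}
    - {"angular":[0,0,0],"dp":[-0.161,0,0.062],"fingers":1}
    - {"angular":[0,0,0],"dp":[-0.234,0,0.107],"fingers":1}
    - {"angular":[0,0,0],"dp":[-0.302,0,0.16],"fingers":1}
    - {"angular":[0,0,0],"dp":[-0.358,0,0.216],"fingers":1}
    - {"angular":[0,0,0],"dp":[-0.403,0,0.272],"fingers":1}
    - {"angular":[0,0,0],"dp":[-0.439,0,0.325],"fingers":1}
    - {"angular":[0,0,0],"dp":[-0.46,0,0.363],"fingers":1}

```text
time: 42.45
tool_pos: [437.8, -240.1, 97.2]
tcp_rot: [179.9, -0.2, 8.7]
ft_force: [-7.7, 7.8, 4.2]
finger_gap: 25.0
grip_force: 47.3
```

```bash
python3 - <<'E'
from h import *
st(); p,_=cmd(); print(p); p0=np.array(json.load(open('lid0.json')))
print(p0+arc(.2))
planarc(p0,[.17,.13,.1,.07,.04,.02,.01,.0],yaw=8.7)
E
```

```text
t 42.45 tcp [ 437.8 -240.1   97.2] [179.9  -0.2   8.7] F [-7.7  7.8  4.2] gap 25.0 grip 47.3 q [-35.  -2. 110.   0.  72.  47.]
[ 436.50940644 -239.90128625   94.        ]
[ 436.60495695 -239.91804601   93.71103076]
[{"angular": [0.0, 0.0, 0.0], "dp": [-0.009, 0.0, 0.021], "fingers": 1}, {"angular": [0.0, 0.0, 0.0], "dp": [-0.021, 0.0, 0.047], "fingers": 1}, {"angular": [0.0, 0.0, 0.0], "dp": [-0.03, 0.0, 0.067], "fingers": 1}, {"angular": [0.0, 0.0, 0.0], "dp": [-0.037, 0.0, 0.087], "fingers": 1}, {"angular": [0.0, 0.0, 0.0], "dp": [-0.044, 0.0, 0.107], "fingers": 1}, {"angular": [0.0, 0.0, 0.0], "dp": [-0.049, 0.0, 0.121], "fingers": 1}, {"angular": [0.0, 0.0, 0.0], "dp": [-0.051, 0.0, 0.128], "fingers": 1}, {"angular": [0.0, 0.0, 0.0], "dp": [-0.053, 0.0, 0.135], "fingers": 1}]
```

Request:
step_arm:
  targets:
    - {"angular":[0,0,0],"dp":[-0.009,0,0.021],"fingers":1}
    - {"angular":[0,0,0],"dp":[-0.021,0,0.047],"fingers":1}
    - {"angular":[0,0,0],"dp":[-0.03,0,0.067],"fingers":1}
    - {"angular":[0,0,0],"dp":[-0.037,0,0.087],"fingers":1}
    - {"angular":[0,0,0],"dp":[-0.044,0,0.107],"fingers":1}
    - {"angular":[0,0,0],"dp":[-0.049,0,0.121],"fingers":1}
    - {"angular":[0,0,0],"dp":[-0.051,0,0.128],"fingers":1}
    - {"angular":[0,0,0],"dp":[-0.053,0,0.135],"fingers":1}

```text
time: 43.45
tool_pos: [427.4, -241.8, 70.0]
tcp_rot: [179.9, -0.1, 8.7]
ft_force: [-8.9, 6.7, 4.9]
finger_gap: 25.1
grip_force: 48.6
```

```bash
python3 - <<'E'
from h import *
st(); p,_=cmd(); print(p)
plan([(4,p,8.7,0.4),(8,p+[0,0,150],8.7,0.4)])
E
```

```text
t 43.45 tcp [ 427.4 -241.8   70. ] [ 1.799e+02 -1.000e-01  8.700e+00] F [-8.9  6.7  4.9] gap 25.1 grip 48.6 q [-36.  -1. 112.   0.  69.  46.]
[ 426.02969795 -241.4936775    67.        ]
[{"angular": [0.0, 0.0, 0.0], "dp": [0.0, 0.0, 0.0], "fingers": 0.4}, {"angular": [0.0, 0.0, 0.0], "dp": [0.0, 0.0, 0.0], "fingers": 0.4}, {"angular": [0.0, 0.0, 0.0], "dp": [0.0, 0.0, 0.0], "fingers": 0.4}, {"angular": [0.0, 0.0, 0.0], "dp": [0.0, 0.0, 0.0], "fingers": 0.4}, {"angular": [0.0, 0.0, 0.0], "dp": [0.0, 0.0, -0.188], "fingers": 0.4}, {"angular": [0.0, 0.0, 0.0], "dp": [0.0, 0.0, -0.375], "fingers": 0.4}, {"angular": [0.0, 0.0, 0.0], "dp": [0.0, 0.0, -0.562], "fingers": 0.4}, {"angular": [0.0, 0.0, 0.0], "dp": [0.0, 0.0, -0.75], "fingers": 0.4}]
```

Request:
step_arm:
  targets:
    - {"angular":[0,0,0],"dp":[0,0,0],"fingers":0.4}
    - {"angular":[0,0,0],"dp":[0,0,0],"fingers":0.4}
    - {"angular":[0,0,0],"dp":[0,0,0],"fingers":0.4}
    - {"angular":[0,0,0],"dp":[0,0,0],"fingers":0.4}
    - {"angular":[0,0,0],"dp":[0,0,-0.188],"fingers":0.4}
    - {"angular":[0,0,0],"dp":[0,0,-0.375],"fingers":0.4}
    - {"angular":[0,0,0],"dp":[0,0,-0.562],"fingers":0.4}
    - {"angular":[0,0,0],"dp":[0,0,-0.75],"fingers":0.4}

```text
time: 44.45
tool_pos: [426.7, -241.5, 218.3]
tcp_rot: [180.0, -0.0, 8.7]
ft_force: [-0.1, 0.3, 0.6]
finger_gap: 51.2
grip_force: 0.0
```

```bash
python3 - <<'E'
from h import *
st(); k=K('wrist'); a=snapshot('wrist'); b=snapshot('top')
for q in pinpoint('wrist','lid_handle')[:2]: print(q['at'],q['conf'],onz('wrist',q['at'],85.5,k),proj('wrist',[426,-241.5,85.5],k))
b=cv2.resize(b[120:320,180:520],None,fx=2,fy=2,interpolation=cv2.INTER_CUBIC)
a=cv2.resize(a,None,fx=.45,fy=.45); o=np.zeros((580,680,3),np.uint8); o[:400]=b; o[400:580,:288]=a
cv2.imwrite('pics/end.png',o)
E
```

```text
t 44.45 tcp [ 426.7 -241.5  218.3] [180.   -0.    8.7] F [-0.1  0.3  0.6] gap 51.2 grip 0.0 q [-36.  -9. 103.   0.  86.  46.]
[316.3, 181.0] 0.76 [ 426.85768054 -243.25233296   85.5       ] [[314.08935376 181.66495802]]
```

View pics/end.png

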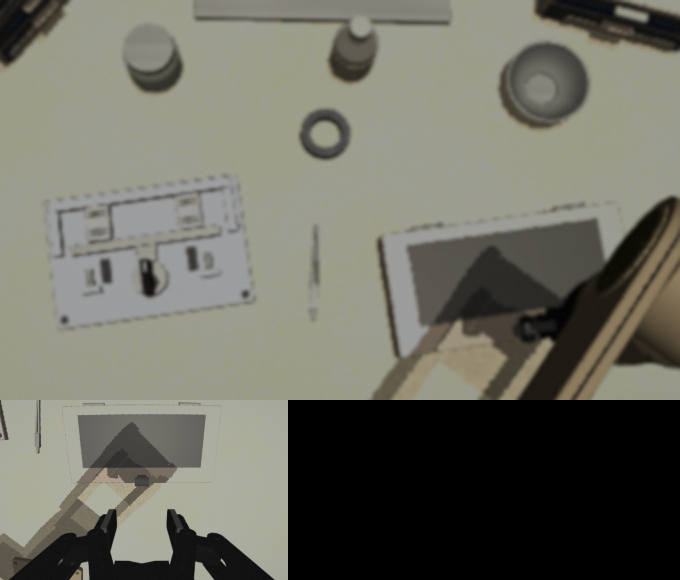

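The lid is shut and the handle at the wrist-view position for a closed lid. Both cassettes are in the trough at (98,222) and (188,210), the cam at (148,275) points at the jaw, and the bystanders haven't moved. Handing in.

```bash
python3 -c "
from bench import hand_in
print(hand_in())"
```

```text
the job is handed in; nothing more can be done
None
```

The job is handed in: both cassettes (only two were present) are in the clamp trough, the cam is turned to within about 0.3° of square on the jaw, the jar is still in the case, and the lid is shut.

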